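Pack the wire spools and latch and pin the carrying case

TASK

Pack the carrying case for the fair: stand every small wire spool that is on the bench flat on the floor of the case, shut the lid, hook the wire bail of the draw latch over the keeper on the lid and push the lever down past centre until it lies home against the case. Then take the locking pin out of its wooden block and drop it through both hasp tabs until its collar sits on the upper tab, and let go. Leave the big reel and the other things on the bench where they are.

Things in the scene. Friction and masses are not known exactly. Their poses are not given: they have to be found in the camera images.
- spool1_mid (a point): centre of a small wire spool, 56 mm across its two black flanges and 50 mm tall (flanges 5 mm thick, wire winding 46 mm across between them), 0.13 kg, standing on end (its z axis up); None if this spool is absent. Grip it across the flanges.
- spool2_mid (a point): centre of a small wire spool, 56 mm across its two black flanges and 50 mm tall (flanges 5 mm thick, wire winding 46 mm across between them), 0.13 kg, standing on end (its z axis up); None if this spool is absent. Grip it across the flanges.
- spool3_mid (a point): centre of a small wire spool, 56 mm across its two black flanges and 50 mm tall (flanges 5 mm thick, wire winding 46 mm across between them), 0.13 kg, standing on end (its z axis up); None if this spool is absent. Grip it across the flanges.
- spool4_mid (a point): centre of a small wire spool, 56 mm across its two black flanges and 50 mm tall (flanges 5 mm thick, wire winding 46 mm across between them), 0.13 kg, standing on end (its z axis up); None if this spool is absent. Grip it across the flanges.
- case_floor (a point): centre of the inner floor of the open carrying case, 6 mm above the bench. The case is heavy and never slides; 170 mm deep (x), 310 mm wide (y), 100 mm tall outside, walls 6 mm. Axes: -x to the front with draw latch (at y = 0) and hasp tabs (y = +90 mm), +x to the lid's hinge, z up. Four spools fit in a row along y.
- lid (a joint): angle of the lid in rad: 0 shut, grows as it opens; 1.6 to 1.9 at the start. A stiff hinge (about 0.35 N m): the lid stays at whatever angle it is left and must be pushed all the way down.
- lid_hinge (a point): middle of the lid's hinge line, on the rear top edge of the case, 100 mm above the bench; it does not move and has the axes of the case. The hinge runs along y.
- lid_edge (a point): middle of the free (front) edge of the lid's outer face; the lid is a slab 170 mm from hinge to edge, 310 mm wide and 20 mm thick, lying on top of the case when shut (top then 120 mm above the bench). Its axes turn with the lid and equal the case's when shut: x from edge to hinge, z out of the outer face.
- keeper (a point): keeper, a steel hook 30 mm wide on the lid's front; the point is the middle of its channel at the height of a seated bail bar's centre, 12 mm in front of the lid, 112 mm above the bench when shut. The seat is 3 mm below it; an upright lip 4 mm thick begins 8 mm farther out, its top 7 mm above this point. The channel from lid to lip is 20 mm wide. Axes of the lid.
- bail_bar (a point): middle of the cross bar of the bail, a loop of 6 mm steel wire, 52 mm wide outside, 40 mm inside (along the case's y); legs 47 mm from bar to their pivots on the lever; z points from lever to bar. Spring sleeves cover the lower legs (stretch 7 mm at most, 3 N per mm). Grip it across the legs near the bar, a finger either side of the keeper; it turns in such a grip and stays where it is left.
- lever (a joint): latch lever, rad: 0 is home, hanging down flat on the case front, past centre (dead centre 0.14); grows as it swings out and up, 1.44 is level, 2.5 the stop. Pulling the bail up raises the lever: at 2.2 rad or more the bar can pass over the keeper's lip; below about 1.4 rad the bar is down behind it. It stays where left and takes a few newtons to push home.
- lever_pivot (a point): the lever's pivot, on the middle of the case front, 16 mm out from it and 75 mm above the bench. Axes of the case; the pivot runs along y. The bail's pivots lie on the lever 14 mm from it on the handle side, so they move from 14 mm below it (home) to 10 mm above it (lever at the stop).
- lever_tip (a point): the flared end of the lever, 58 mm from its pivot; the lever is a steel strap 30 mm wide and 4 mm thick. When home this point is 17 mm above the bench and 24 mm in front of the case.
- pin_grip (a point): middle of the black grip of the locking pin: grip 20 mm across, 36 mm tall, this point 26 mm above the underside of the collar. The pin starts upright (z up) in a 55 mm deep hole in the middle of a wooden block 80 x 70 x 60 mm tall, collar resting on the block; lift it 55 mm or more to clear it.
- pin_collar (a point): centre of the underside of the pin's collar (22 mm across, 4 mm thick, just below the grip).
- pin_tip (a point): end of the pin's steel shank, 10 mm thick, 50 mm long below the collar, its last 9 mm tapered.
- top_hole (a point): centre of the top of the 13 mm hole in the upper hasp tab, a steel plate 36 x 34 x 4 mm on the front of the lid; the hole is 18 mm out from the front. With the lid shut it is 110 mm above the bench.
- low_hole (a point): centre of the top of the 13 mm hole in the lower hasp tab, a like plate on the case itself, 82 mm above the bench; it lies straight below the upper hole when the lid is shut.
- jar: a bead jar of green glass, 44 mm across, 75 mm tall, among the spools; origin at the centre of its underside. To be left alone.
- tin: a round brass tin, 56 mm across, 38 mm tall, among the spools; origin at the centre of its underside. To be left alone.
- reel: the big wire reel, 110 mm across, 60 mm tall; origin at the centre of its underside. To be left alone.
- pliers: pliers lying flat, 135 mm long, 60 mm wide, 12 mm high, jaws to +x; origin under the joint. To be left alone.
- calculator: a desk calculator, 120 x 75 x 14 mm; origin at the centre of its underside. To be left alone.
- toolcup: a wooden cup 68 mm across and 90 mm tall with tools standing in it up to 170 mm; origin at the centre of its underside. To be left alone.
There are look-alikes about, which are no part of the job. What is shaped like the part that bears spool3_mid but purple is not meant. Leave any purple look-alike of the part that bears spool4_mid alone.

How it is judged:
On the way, in this order (a step that is already met when the one before it is completed fails the run):
1. every spool present stands flat on the floor of the case (x of spool1_mid in the frame of case_floor between -0.079 and 0.079 m and y of spool1_mid in the frame of case_floor between -0.149 and 0.149 m and z of spool1_mid in the frame of case_floor between 0.018 and 0.031 m and angle between each of spool1_mid, spool2_mid, spool3_mid, spool4_mid's own z axis and vertical below 0.2 rad and x of spool2_mid in the frame of case_floor between -0.079 and 0.079 m and y of spool2_mid in the frame of case_floor between -0.149 and 0.149 m and z of spool2_mid in the frame of case_floor between 0.018 and 0.031 m and x of spool3_mid in the frame of case_floor between -0.079 and 0.079 m and y of spool3_mid in the frame of case_floor between -0.149 and 0.149 m and z of spool3_mid in the frame of case_floor between 0.018 and 0.031 m and x of spool4_mid in the frame of case_floor between -0.079 and 0.079 m and y of spool4_mid in the frame of case_floor between -0.149 and 0.149 m and z of spool4_mid in the frame of case_floor between 0.018 and 0.031 m), for 0.2 s.
2. the lid is shut (value of joint lid below 0.04 rad), for 0.2 s.
3. the bar of the bail is behind the lip of the keeper (value of joint lid below 0.04 rad and x of bail_bar in the frame of keeper between -0.01 and 0.011 m and z of bail_bar in the frame of keeper between -0.005 and 0.006 m), for 0.1 s.
4. the lever is home past centre with the bail seated on the keeper (all of step 3 and value of joint lever below 0.1 rad and z of bail_bar in the frame of keeper below 0.003 m), for 0.3 s.
5. the pin is through both tabs with its collar on the upper one (horizontal distance between pin_collar and top_hole below 0.004 m and horizontal distance between pin_tip and low_hole below 0.01 m and z of pin_collar in the frame of top_hole below 0.005 m and angle between pin_grip's own z axis and vertical below 0.2 rad), for 0.2 s.
At the end, for the whole second after the job is handed in: Every spool present stands flat on the case floor (tilt < 0.2 rad); lid shut (< 0.04 rad); bail bar behind the keeper lip within 3 mm of its seat; lever home (< 0.10 rad); pin through both tabs, collar within 5 mm of the upper tab and 4 mm of its hole axis; all at rest (all of step 1 and all of step 4 and all of step 5 and linear speed of each of spool1, spool2, spool3, spool4, pin below 0.03 m/s); the robot touches nothing.
It fails at once if a bystander (jar, tin, big reel, pliers, calculator, tool cup) is shifted by more than 40 mm (distance of any of jar, tin, reel, pliers, calculator, toolcup from where it was at the start of the episode above 0.04 m).
Of spool1, spool2, spool3, spool4 only 2 to 4 are there at a start; the rules pass over those that are not, and their reading is None.
At some moment in a run one of spool1, spool2, spool3, spool4 may be knocked a few centimetres aside while the robot is not near it.
It also fails if it takes over 210 s, if anything falls off the work surface, if the arm or the gripper's body presses on something with over 40 N, if the wrist force passes 120 N, or if a joint passes its speed limit or range.

ROBOT

A 6-joint arm with a two-finger parallel gripper is mounted at the origin on the work surface. World frame = base frame: x ahead of the robot, y to its left, z up, the work surface at z = 0. Lengths are in m, angles in rad, forces in N, time in s.
With the tool pointing down it reaches from about 0.225 to 0.875 m from the base axis. Payload 3.4 kg.
Tool frame: the origin (TCP) lies between the finger pads; the fingertips stand 11 mm ahead of it and the grasp point (between the pads) lies 8 mm behind it; z points along the fingers, y is the line along which they close (so a half turn about z gives the same grasp; the last joint's range is limited). The gripper opens to 85 mm and grips with 20 to 120 N. Pads are 22 mm wide; open, the fingers measure 114 mm over their backs; the gripper's body (76 mm by 85 mm) begins 54 mm behind the grasp point. The pads swing forward as they close: fully open they stand 13 mm farther back than shut.
Start: joints at [1.163, 0.276, 1.505, -0, 1.361, -0.121], TCP at [0.163, 0.552, 0.242] pointing down, gripper open.
Joint ranges: [-2.89, 2.89], [-0.75, 2.08], [0.22, 2.7], [-1.18, 4.32], [0.11, 2.71], [-2.7, 2.7]. Speed limits (rad/s): [2.57, 2.57, 3.14, 3.14, 3.14, 3.14].

INTERFACE

Orientations are given as a unit quaternion [w, x, y, z].
In Python, from rig import sensors, eyes, manip gives the robot as it stands.
- The arm moves only by the tool drive_tool, never from a script. Its argument "deltas" is a list of rows, each an object with "linear": the shift along the world's x, y, z in mm, a list of three; "twist": the turn about the world's z in degrees; "claw": the opening, from 0 (shut) to 1 (fully open). In form: [{"linear": [tx, ty, tz], "twist": twist, "claw": claw}, ...]. A call has 1 to 12 rows; each row is the pose to reach, as a shift and turn from the pose commanded when the call began; what a row does not reach only later rows make up. A row lasts 1/12 s, in which the tool goes at most 41.7 mm and 7.16 degrees, less where a joint would pass 70% of its speed; a pose out of reach is approached as far as the arm can. A call with a gripper value outside its range is refused whole. The fingers move at their own pace and stop on an object; "squeeze" is the grip in N (left out, the last holds). Time passes only in rows, so rows that repeat a pose let the fingers close. It gives the time, the measured TCP pose, the force, the opening and the grip force at its end, in the units of the state.
- sensors.get_state(): the state, without advancing time (a new reading comes with each control period).
- eyes.get_image(name): name is "scene" or "top"; returns the picture (384x512x3 uint8, red, green, blue); there is no depth.
- eyes.camera_model(name): a dict with "intrinsics" (3x3 intrinsics, pixels), "R" (3x3) and "t" (3): a world point X has camera coordinates R X + t. Camera axes: x right, y down, z forward; pixel columns grow to the right and rows downward; lengths in m; the calibration is good to about 2 mm. A picture is of the moment at which its call begins. camera_model takes no time and is no camera call.
- manip.sign_off(): hands the job in; it is judged then, once.
The state is a dict: "clock": time; "qpos": joint angles; "qd": joint speeds; "effort": joint torques, N m; "position": TCP position; "ee_rot": TCP orientation; "contact_force": force on the tool from outside, world axes, zero at the start; "moment": the same for the moment, N m; "width": finger opening in m; "gripper_force": force on a finger pad.
Only numpy, scipy, OpenCV 4.12 (cv2) and the standard library are available. Lean on these libraries where they do the work, as an engineer would, in place of code of your own. Each camera call takes 0.05 s, during which the arm holds its last target. There are 200 camera calls.

## Working session

There is one attempt and no reset: what is moved stays moved. The work goes in short steps, Python scripts to look and compute and a tool call to move; the robot and the scene stay as the last step left them, time stands still between calls to the robot, and variables do not carry over. Pictures are saved under pics/ and viewed, at most 14 in all, crops included, and the job is handed in when it is done.

Besides the shell and the picture viewer there is one more tool, called after "Emit:" as name(argument=value, ...), one argument or row to a line, values as JSON. drive_tool: Moves the arm, as the interface text tells. Its arguments: {"type":"object","properties":{"deltas":{"type":"array","items":{"type":"object","properties":{"linear":{"type":"array","items":{"type":"number"}},"twist":{"type":"number"},"claw":{"type":"number"}}}},"squeeze":{"type":"number"}},"required":["deltas"]}

```bash
mkdir -p pics; ls
python3 - <<'E'
from rig import sensors,eyes
import cv2
print(sensors.get_state())
for n in("scene","top"):
    cv2.imwrite(f"pics/{n}0.png",cv2.resize(eyes.get_image(n)[:,:,::-1],(800,600),interpolation=cv2.INTER_CUBIC))
    print(n,eyes.camera_model(n))
E
```

```text
pics
{'clock': 0.0, 'qpos': array([ 1.16299229e+00,  2.76588365e-01,  1.50612369e+00, -4.76902482e-05,
        1.36070761e+00, -1.21007728e-01]), 'qd': array([-0.00066868, -0.00153603, -0.00027801,  0.00028393,  0.00070463,
       -0.00156373]), 'effort': array([ 5.28967503e-04, -4.16783845e+01, -2.45805538e+01,  9.25563609e-05,
        1.12081561e-02,  1.15265672e-05]), 'position': array([0.16247836, 0.55103568, 0.24144724]), 'ee_rot': array([-2.16225239e-04,  1.42902205e-01,  9.89736392e-01, -8.87850818e-04]), 'contact_force': array([0.5979575 , 0.67831107, 0.81604933]), 'moment': array([-0.02127217,  0.00279543, -0.02167385]), 'gripper_force': 0.0, 'width': 0.08516011804099906}
scene {'intrinsics': array([[451.72824669,   0.        , 252.01909408],
       [  0.        , 451.72824669, 182.52184669],
       [  0.        ,   0.        ,   1.        ]]), 'R': array([[ 0.75433644,  0.65641135,  0.01003318],
       [ 0.52716954, -0.59656439, -0.60514726],
       [-0.39124009,  0.46177382, -0.79605033]]), 't': array([-0.42932459, -0.19759617,  1.7133359 ])}
top {'intrinsics': array([[407.34244551,   0.        , 260.9341036 ],
       [  0.        , 407.34244551, 195.81928619],
       [  0.        ,   0.        ,   1.        ]]), 'R': array([[-2.37446767e-02, -9.99718055e-01,  2.39128876e-05],
       [-9.77258720e-01,  2.32061950e-02, -2.10776816e-01],
       [ 2.10716834e-01, -5.02819644e-03, -9.77534211e-01]]), 't': array([0.05297408, 0.55330643, 1.35384833])}
```

View pics/scene0.png

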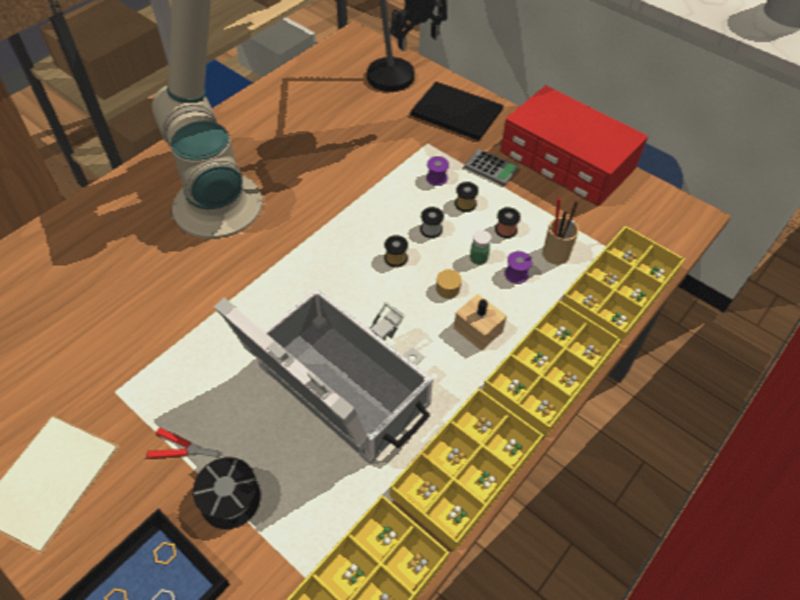

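View pics/top0.png

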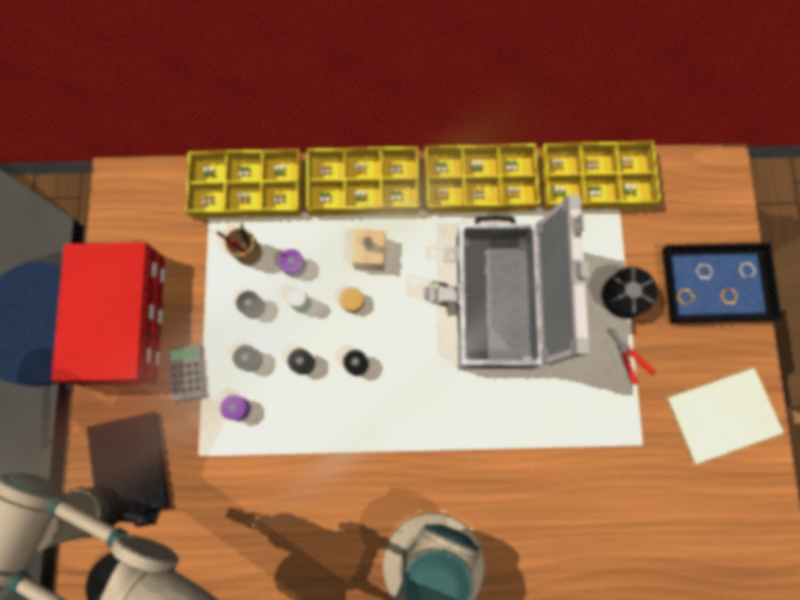

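The scene view shows four black-flanged spools at about (396,249), (432,221), (466,195) and (508,221), with purple look-alikes at (437,170) and (518,266). The case front faces +y with the latch at (387,320), and the pin block is at (481,320). The top view agrees, with spools at (250,303), (247,357), (301,361) and (356,362). I'll take enlarged crops.

```bash
cat > h.py <<'E'
import numpy as np,cv2
from rig import sensors,eyes
def ray(n,uv):
    c=eyes.camera_model(n);R=c["R"];d=R.T@np.linalg.solve(c["intrinsics"],[uv[0],uv[1],1.]);return -R.T@c["t"],d
def onz(n,uv,z):
    o,d=ray(n,uv);return o+d*(z-o[2])/d[2]
def proj(n,X):
    c=eyes.camera_model(n);p=c["intrinsics"]@(c["R"]@np.asarray(X,float)+c["t"]);return p[:2]/p[2]
def tri(uvs,uvt):
    a,d=ray("scene",uvs);b,e=ray("top",uvt)
    s=np.linalg.lstsq(np.c_[d,-e],b-a,rcond=None)[0];p,q=a+d*s[0],b+e*s[1]
    return (p+q)/2,np.linalg.norm(p-q)
def crop(n,name,x0,y0,x1,y1,k):
    im=eyes.get_image(n)[:,:,::-1];np.save(f"pics/{name}.npy",im)
    cv2.imwrite(f"pics/{name}.png",cv2.resize(im[y0:y1,x0:x1],None,fx=k,fy=k,interpolation=cv2.INTER_CUBIC))
    return im
E
python3 - <<'E'
from h import *
im=crop("scene","c1",230,95,390,215,5)
im=crop("scene","c2",130,170,310,300,4.4)
g=im.max(2)
for n,hs in(("scene",[(253,159),(276,141),(298,125),(325,141)]),("top",[(228,232),(192,231),(158,229),(160,194)])):
    g=eyes.get_image(n).max(2)
    for u,v in hs:
        w=g[v-16:v+17,u-14:u+15]; m=(w<(75 if n=="scene" else 110)).astype(np.uint8)
        k,l,s,c=cv2.connectedComponentsWithStats(m); i=1+s[1:,4].argmax()
        print(n,u,v,s[i]+[u-14,v-16,0,0,0],c[i]+[u-14,v-16], onz(n,c[i]+[u-14,v-16],.045).round(4))
E
```

```text
scene 253 159 [246 151  15  20 157] [252.75159236 159.12738854] [0.4415 0.1499 0.045 ]
scene 276 141 [270 133  14  12 117] [276.23076923 138.5982906 ] [0.4414 0.2795 0.045 ]
scene 298 125 [293 117  13  11 105] [298.61904762 122.1047619 ] [0.4512 0.3997 0.045 ]
scene 325 141 [319 133  13  12 111] [324.98198198 138.59459459] [0.5736 0.3968 0.045 ]
top 228 232 [220 224  16  16 182] [227.70879121 232.07142857] [0.4327 0.157  0.045 ]
top 192 231 [185 224  17  15 182] [193.         231.36813187] [0.4379 0.2763 0.045 ]Traceback (most recent call last):
  File "<stdin>", line 9, in <module>
ValueError: attempt to get argmax of an empty sequence
```

View pics/c1.png

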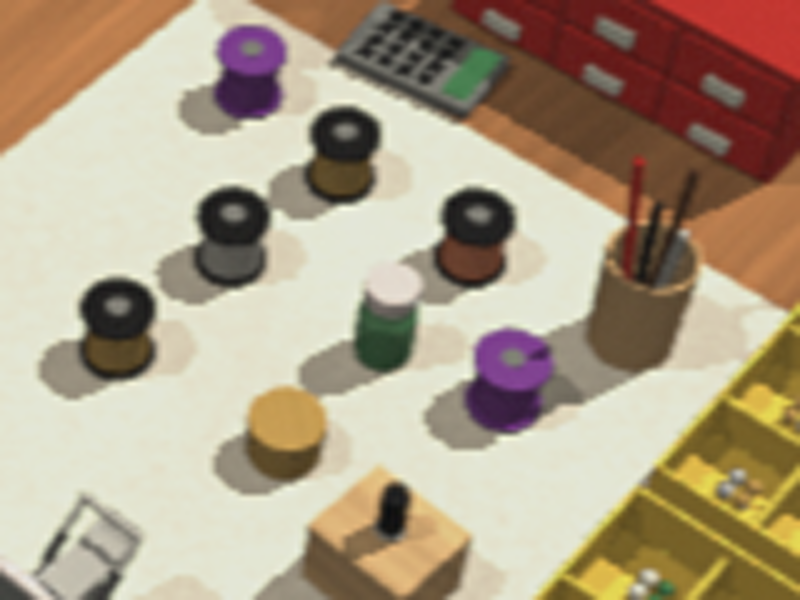

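View pics/c2.png

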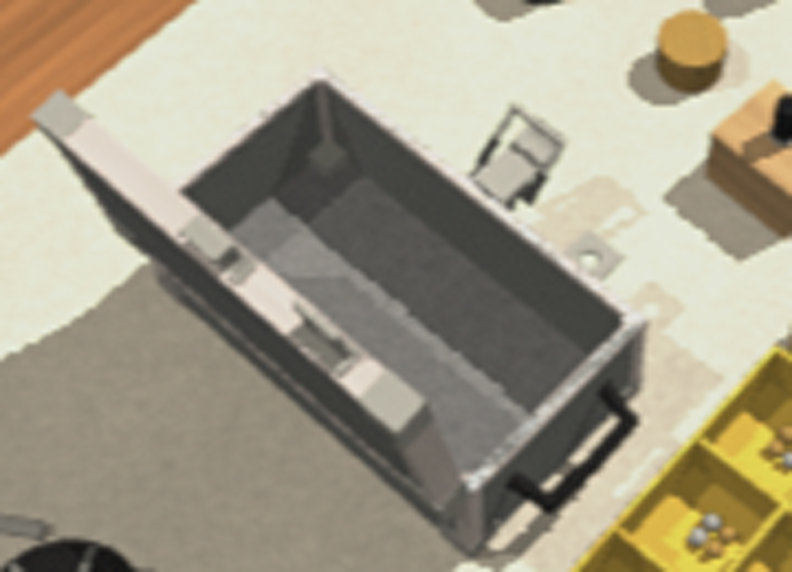

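The crop c1 shows the spool hole centres, and c2 shows the case rim corners and the lower hasp hole.

Run:
```python
from h import *
f=lambda p,k,o:((np.array(p)+.5)/k-.5+o)
for n,p in dict(A=(118,306),B=(233,213),C=(346,131),D=(479,214)).items():
    print(n,onz("scene",f(p,5,[230,95]),.05).round(4))
print("pin grip top",onz("scene",f((396,488),5,[230,95]),.104).round(4))
o=[130,170]
P={n:onz("scene",f(p,4.4,o),z) for n,p,z in[("fl",(320,72),.1),("fr",(645,320),.1),("rl",(185,190),.1),("low",(591,259),.082)]}
for n in P: print(n,P[n].round(4))
d=P["fr"]-P["fl"];print("len",np.linalg.norm(d),"yaw of case y vs world x deg",np.degrees(np.arctan2(d[1],d[0])))
# top view of the same
im=crop("top","t1",120,120,390,250,2.9)
for n in P: print(n,proj("top",P[n]).round(1))
```

```text
A [0.4354 0.1592 0.05  ]
B [0.4397 0.281  0.05  ]
C [0.4503 0.4013 0.05  ]
D [0.5735 0.3983 0.05  ]
pin grip top [0.6943 0.1259 0.104 ]
fl [ 0.4248 -0.0757  0.1   ]
fr [ 0.7297 -0.079   0.1   ]
rl [ 0.4269 -0.2093  0.1   ]
low [ 0.666  -0.0579  0.082 ]
len 0.3049167881170556 yaw of case y vs world x deg -0.6345060155614348
fl [296.8 230.7]
fr [294.1 143. ]
rl [337.2 229.1]
low [288.3 162.4]
```

View pics/t1.png

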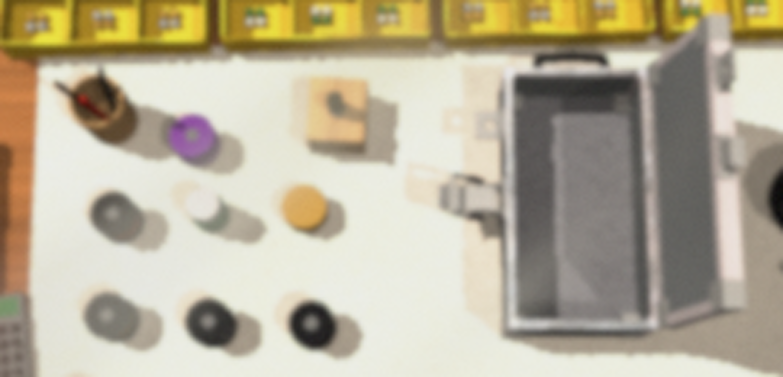

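The top crop agrees with the scene positions. Next I'll cross-check the two views.

Run:
```python
from h import *
f=lambda p,k,o:((np.array(p)+.5)/k-.5+o)
t=lambda p:f(p,2.9,[120,120])
for n,p in dict(A=(312,325),B=(211,322),C=(112,315),D=(116,217)).items():
    print(n,onz("top",t(p),.047).round(4))
print("low",onz("top",t((487,124)),.082).round(4))
for n,p in dict(fl=(508,331),fr=(504,71),rl=(656,328),rr=(646,73)).items(): print(n,onz("top",t(p),.1).round(4))
# scene: sub-pixel intensity scan across case front wall rim & low hole
im=np.load("pics/c2.npy").astype(int)
for k in(.3,.45,.7):
    X0=np.array([.4248+.305*k,-.077,.1])
    print(k,[(round(-.02+s,3),int(cv2.remap(im.astype(np.float32).mean(2),*[np.float32([[q]]) for q in proj("scene",X0+[0,s,0])],cv2.INTER_LINEAR)[0,0])) for s in np.arange(-.016,.017,.002)])
for y in(-.11,-.16):
  for x0 in(.415,.72):
    print(y,[(round(x0+s,3),int(cv2.remap(im.astype(np.float32).mean(2),*[np.float32([[q]]) for q in proj("scene",[x0+s,y,.1])],cv2.INTER_LINEAR)[0,0])) for s in np.arange(-.014,.019,.002)])
```

```text
A [0.4336 0.1583 0.047 ]
B [0.44   0.2779 0.047 ]
C [0.4511 0.3954 0.047 ]
D [0.5701 0.3941 0.047 ]
low [ 0.6658 -0.0554  0.082 ]
fl [ 0.4147 -0.0688  0.1   ]
fr [ 0.7257 -0.0768  0.1   ]
rl [ 0.4142 -0.2373  0.1   ]
rr [ 0.7192 -0.246   0.1   ]
0.3 [(np.float64(-0.036), 67), (np.float64(-0.034), 67), (np.float64(-0.032), 65), (np.float64(-0.03), 65), (np.float64(-0.028), 79), (np.float64(-0.026), 104), (np.float64(-0.024), 143), (np.float64(-0.022), 177), (np.float64(-0.02), 202), (np.float64(-0.018), 206), (np.float64(-0.016), 209), (np.float64(-0.014), 216), (np.float64(-0.012), 221), (np.float64(-0.01), 223), (np.float64(-0.008), 223), (np.float64(-0.006), 223), (np.float64(-0.004), 223)]
0.45 [(np.float64(-0.036), 66), (np.float64(-0.034), 66), (np.float64(-0.032), 67), (np.float64(-0.03), 70), (np.float64(-0.028), 88), (np.float64(-0.026), 126), (np.float64(-0.024), 171), (np.float64(-0.022), 201), (np.float64(-0.02), 220), (np.float64(-0.018), 218), (np.float64(-0.016), 212), (np.float64(-0.014), 201), (np.float64(-0.012), 203), (np.float64(-0.01), 207), (np.float64(-0.008), 1
[... 1579 characters left out ...]
, 221), (np.float64(0.415), 220), (np.float64(0.417), 220), (np.float64(0.419), 219), (np.float64(0.421), 216), (np.float64(0.423), 201), (np.float64(0.425), 160), (np.float64(0.427), 114), (np.float64(0.429), 81), (np.float64(0.431), 70), (np.float64(0.433), 66)]
-0.16 [(np.float64(0.706), 86), (np.float64(0.708), 86), (np.float64(0.71), 87), (np.float64(0.712), 85), (np.float64(0.714), 83), (np.float64(0.716), 92), (np.float64(0.718), 114), (np.float64(0.72), 145), (np.float64(0.722), 170), (np.float64(0.724), 184), (np.float64(0.726), 184), (np.float64(0.728), 160), (np.float64(0.73), 118), (np.float64(0.732), 83), (np.float64(0.734), 68), (np.float64(0.736), 67), (np.float64(0.738), 67)]
```

Emit:
drive_tool(
  deltas=[
    {"linear":[100,-50,-20],"twist":8,"claw":1},
    {"linear":[287,-153,-62],"twist":16.4,"claw":1},
    {"linear":[287,-153,-62],"twist":16.4,"claw":1},
    {"linear":[287,-153,-62],"twist":16.4,"claw":1},
    {"linear":[287,-153,-62],"twist":16.4,"claw":1},
    {"linear":[287,-153,-62],"twist":16.4,"claw":1},
    {"linear":[287,-153,-62],"twist":16.4,"claw":1},
    {"linear":[287,-153,-62],"twist":16.4,"claw":1},
    {"linear":[287,-153,-62],"twist":16.4,"claw":1},
    {"linear":[287,-153,-62],"twist":16.4,"claw":1},
    {"linear":[287,-153,-62],"twist":16.4,"claw":1},
    {"linear":[287,-153,-62],"twist":16.4,"claw":1},
  ],
  squeeze=40,
)

```text
clock: 1.35
position: [0.4485, 0.3993, 0.1806]
ee_rot: [-0.0, -0.0, 1.0, 0.0]
contact_force: [-0.3, 0.2, 0.2]
width: 0.0854
gripper_force: 0.0
```

Emit:
drive_tool(
  deltas=[
    {"linear":[1,0,-40],"twist":0,"claw":1},
    {"linear":[1,0,-80],"twist":0,"claw":1},
    {"linear":[1,0,-115],"twist":0,"claw":1},
    {"linear":[1,0,-140],"twist":0,"claw":1},
    {"linear":[1,0,-156],"twist":0,"claw":1},
    {"linear":[1,0,-157],"twist":0,"claw":1},
    {"linear":[1,0,-157],"twist":0,"claw":0.5},
    {"linear":[1,0,-157],"twist":0,"claw":0.5},
    {"linear":[1,0,-157],"twist":0,"claw":0.5},
    {"linear":[1,0,-157],"twist":0,"claw":0.5},
    {"linear":[1,0,-157],"twist":0,"claw":0.5},
    {"linear":[1,0,-157],"twist":0,"claw":0.5},
  ],
)

```text
clock: 2.35
position: [0.4514, 0.4001, 0.0256]
ee_rot: [0.001, 0.0, 1.0, 0.002]
contact_force: [-2.9, 2.9, 6.7]
width: 0.0541
gripper_force: 41.5
```

Emit:
drive_tool(
  deltas=[
    {"linear":[0,0,30],"twist":0,"claw":0.5},
    {"linear":[0,0,70],"twist":0,"claw":0.5},
    {"linear":[0,0,110],"twist":0,"claw":0.5},
    {"linear":[0,-20,145],"twist":0,"claw":0.5},
    {"linear":[2,-55,155],"twist":0,"claw":0.5},
    {"linear":[4,-95,155],"twist":0,"claw":0.5},
    {"linear":[6,-136,155],"twist":0,"claw":0.5},
    {"linear":[8,-177,155],"twist":0,"claw":0.5},
    {"linear":[10,-218,155],"twist":0,"claw":0.5},
    {"linear":[12,-259,155],"twist":0,"claw":0.5},
    {"linear":[12,-300,155],"twist":0,"claw":0.5},
    {"linear":[12,-341,155],"twist":0,"claw":0.5},
  ],
)

```text
clock: 3.35
position: [0.4623, 0.0555, 0.1791]
ee_rot: [0.001, 0.0, 1.0, -0.0]
contact_force: [1.5, 0.2, -1.3]
width: 0.0541
gripper_force: 42.5
```

Emit:
drive_tool(
  deltas=[
    {"linear":[0,-41,0],"twist":0,"claw":0.5},
    {"linear":[0,-82,0],"twist":0,"claw":0.5},
    {"linear":[0,-123,0],"twist":0,"claw":0.5},
    {"linear":[0,-164,0],"twist":0,"claw":0.5},
    {"linear":[0,-200,0],"twist":0,"claw":0.5},
    {"linear":[0,-219,0],"twist":0,"claw":0.5},
    {"linear":[0,-219,0],"twist":0,"claw":0.5},
    {"linear":[0,-219,-30],"twist":0,"claw":0.5},
    {"linear":[0,-219,-70],"twist":0,"claw":0.5},
    {"linear":[0,-219,-110],"twist":0,"claw":0.5},
    {"linear":[0,-219,-135],"twist":0,"claw":0.5},
    {"linear":[0,-219,-135],"twist":0,"claw":0.5},
  ],
)

```text
clock: 4.35
position: [0.4586, -0.1588, 0.0393]
ee_rot: [-0.005, 0.0, 1.0, 0.003]
contact_force: [-0.3, 0.0, -0.9]
width: 0.0541
gripper_force: 42.7
```

Emit:
drive_tool(
  deltas=[
    {"linear":[0,0,-5],"twist":0,"claw":0.5},
    {"linear":[0,0,-9],"twist":0,"claw":0.5},
    {"linear":[0,0,-9],"twist":0,"claw":0.5},
    {"linear":[0,0,-9],"twist":0,"claw":0.9},
    {"linear":[0,0,-9],"twist":0,"claw":0.9},
    {"linear":[0,0,-9],"twist":0,"claw":0.9},
    {"linear":[0,0,10],"twist":0,"claw":0.9},
    {"linear":[0,0,45],"twist":0,"claw":0.9},
    {"linear":[0,0,85],"twist":0,"claw":0.9},
    {"linear":[0,0,125],"twist":0,"claw":1},
    {"linear":[0,20,145],"twist":0,"claw":1},
    {"linear":[0,60,145],"twist":0,"claw":1},
  ],
)

```text
clock: 5.35
position: [0.4673, -0.1054, 0.1946]
ee_rot: [0.007, 0.003, 1.0, -0.004]
contact_force: [1.7, 0.4, 0.1]
width: 0.0856
gripper_force: 0.0
```

Emit:
drive_tool(
  deltas=[
    {"linear":[0,41,0],"twist":0,"claw":1},
    {"linear":[0,82,0],"twist":0,"claw":1},
    {"linear":[0,123,0],"twist":0,"claw":1},
    {"linear":[0,164,0],"twist":0,"claw":1},
    {"linear":[0,205,0],"twist":0,"claw":1},
    {"linear":[-5,246,0],"twist":0,"claw":1},
    {"linear":[-10,287,0],"twist":0,"claw":1},
    {"linear":[-15,328,0],"twist":0,"claw":1},
    {"linear":[-20,360,0],"twist":0,"claw":1},
    {"linear":[-22,380,0],"twist":0,"claw":1},
    {"linear":[-22,381,0],"twist":0,"claw":1},
    {"linear":[-22,381,0],"twist":0,"claw":1},
  ],
)

```text
clock: 6.35
position: [0.4404, 0.2803, 0.1887]
ee_rot: [0.0, -0.001, 1.0, -0.0]
contact_force: [0.8, -0.2, -0.4]
width: 0.0851
gripper_force: 0.0
```

```bash
cat > look.py <<'E'
from h import *
import sys
im=crop("scene",sys.argv[1],130,95,350,285,3.5)
g=im.max(2)
for x,y in((.435,.159),(.440,.281),(.4503,.4013),(.5735,.3983)):
    m=(g[110:170,235:345]<75).astype(np.uint8)
k,l,s,c=cv2.connectedComponentsWithStats(m)
for i in range(1,k):
    if s[i,4]>50: print(s[i],onz("scene",c[i]+[235,110],.045).round(3))
print(sensors.get_state()["clock"])
E
python3 look.py l1
```

```text
[ 32   0  18   7 103] [0.356 0.383 0.045]
[ 35  23  14  12 116] [0.441 0.279 0.045]
[ 84  23  14  12 115] [0.573 0.397 0.045]
[ 11  41  15  13 126] [0.435 0.158 0.045]
[66 51 11  8 60] [0.595 0.253 0.045]
6.4
```

View pics/l1.png

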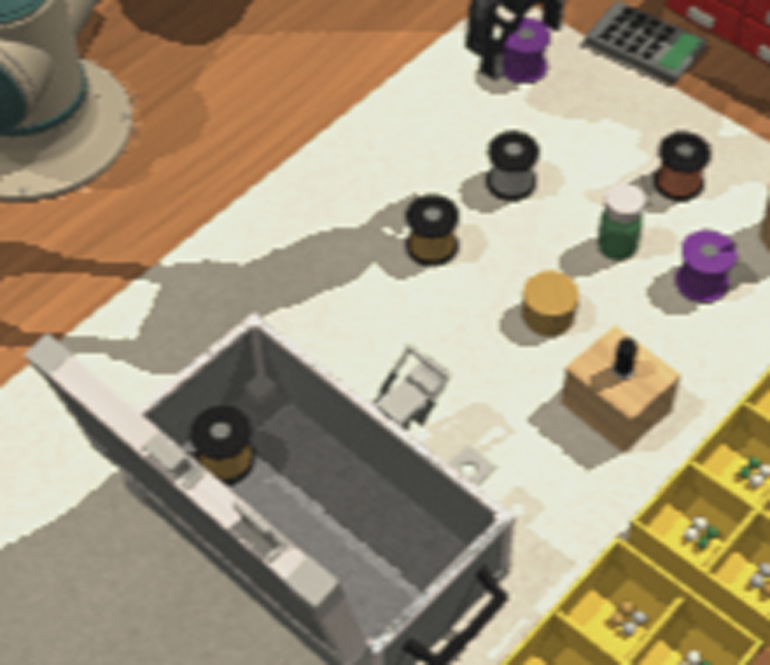

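Emit:
drive_tool(
  deltas=[
    {"linear":[0,0,-40],"twist":0,"claw":1},
    {"linear":[0,0,-80],"twist":0,"claw":1},
    {"linear":[0,0,-115],"twist":0,"claw":1},
    {"linear":[0,0,-140],"twist":0,"claw":1},
    {"linear":[0,0,-158],"twist":0,"claw":1},
    {"linear":[0,0,-161],"twist":0,"claw":1},
    {"linear":[0,0,-161],"twist":0,"claw":0.5},
    {"linear":[0,0,-161],"twist":0,"claw":0.5},
    {"linear":[0,0,-161],"twist":0,"claw":0.5},
    {"linear":[0,0,-161],"twist":0,"claw":0.5},
    {"linear":[0,0,-161],"twist":0,"claw":0.5},
    {"linear":[0,0,-161],"twist":0,"claw":0.5},
  ],
)

```text
clock: 7.4
position: [0.4422, 0.2798, 0.0293]
ee_rot: [0.002, 0.0, 1.0, 0.001]
contact_force: [-0.6, -1.4, 5.9]
width: 0.0541
gripper_force: 41.6
```

Emit:
drive_tool(
  deltas=[
    {"linear":[0,0,30],"twist":0,"claw":0.5},
    {"linear":[0,0,70],"twist":0,"claw":0.5},
    {"linear":[0,0,110],"twist":0,"claw":0.5},
    {"linear":[5,-15,145],"twist":0,"claw":0.5},
    {"linear":[15,-50,155],"twist":0,"claw":0.5},
    {"linear":[25,-89,155],"twist":0,"claw":0.5},
    {"linear":[35,-128,155],"twist":0,"claw":0.5},
    {"linear":[45,-167,155],"twist":0,"claw":0.5},
    {"linear":[55,-206,155],"twist":0,"claw":0.5},
    {"linear":[65,-245,155],"twist":0,"claw":0.5},
    {"linear":[75,-284,155],"twist":0,"claw":0.5},
    {"linear":[85,-323,155],"twist":0,"claw":0.5},
  ],
)

```text
clock: 8.4
position: [0.5255, -0.0453, 0.1829]
ee_rot: [0.0, 0.0, 1.0, -0.0]
contact_force: [1.0, 1.2, -1.6]
width: 0.0544
gripper_force: 42.9
```

Emit:
drive_tool(
  deltas=[
    {"linear":[9,-38,0],"twist":0,"claw":0.5},
    {"linear":[10,-77,0],"twist":0,"claw":0.5},
    {"linear":[10,-105,0],"twist":0,"claw":0.5},
    {"linear":[10,-118,0],"twist":0,"claw":0.5},
    {"linear":[10,-118,0],"twist":0,"claw":0.5},
    {"linear":[10,-118,-30],"twist":0,"claw":0.5},
    {"linear":[10,-118,-70],"twist":0,"claw":0.5},
    {"linear":[10,-118,-110],"twist":0,"claw":0.5},
    {"linear":[10,-118,-135],"twist":0,"claw":0.5},
    {"linear":[10,-118,-138],"twist":0,"claw":0.5},
    {"linear":[10,-118,-138],"twist":0,"claw":0.5},
    {"linear":[10,-118,-138],"twist":0,"claw":0.5},
  ],
)

```text
clock: 9.4
position: [0.5369, -0.161, 0.0458]
ee_rot: [0.001, -0.0, 1.0, -0.0]
contact_force: [0.6, 0.2, -0.7]
width: 0.0544
gripper_force: 42.9
```

Lower 10 mm more, release, lift and go to A (.435,.159).

Emit:
drive_tool(
  deltas=[
    {"linear":[0,0,-6],"twist":0,"claw":0.5},
    {"linear":[0,0,-10],"twist":0,"claw":0.5},
    {"linear":[0,0,-10],"twist":0,"claw":0.5},
    {"linear":[0,0,-10],"twist":0,"claw":0.9},
    {"linear":[0,0,-10],"twist":0,"claw":0.9},
    {"linear":[0,0,-10],"twist":0,"claw":0.9},
    {"linear":[0,0,10],"twist":0,"claw":0.9},
    {"linear":[0,0,45],"twist":0,"claw":0.9},
    {"linear":[0,0,85],"twist":0,"claw":0.9},
    {"linear":[0,0,125],"twist":0,"claw":1},
    {"linear":[-10,20,140],"twist":0,"claw":1},
    {"linear":[-22,58,140],"twist":0,"claw":1},
  ],
)

```text
clock: 10.4
position: [0.5179, -0.1071, 0.1895]
ee_rot: [0.006, 0.002, 1.0, -0.003]
contact_force: [1.4, 0.5, 0.2]
width: 0.0853
gripper_force: 0.0
```

Emit:
drive_tool(
  deltas=[
    {"linear":[-12,39,0],"twist":0,"claw":1},
    {"linear":[-24,78,0],"twist":0,"claw":1},
    {"linear":[-36,117,0],"twist":0,"claw":1},
    {"linear":[-48,156,0],"twist":0,"claw":1},
    {"linear":[-60,195,0],"twist":0,"claw":1},
    {"linear":[-72,230,0],"twist":0,"claw":1},
    {"linear":[-80,255,0],"twist":0,"claw":1},
    {"linear":[-80,262,0],"twist":0,"claw":1},
    {"linear":[-80,262,0],"twist":0,"claw":1},
    {"linear":[-80,262,0],"twist":0,"claw":1},
  ],
)

```text
clock: 11.23
position: [0.434, 0.1581, 0.1844]
ee_rot: [0.0, -0.0, 1.0, -0.0]
contact_force: [0.4, -0.1, 0.0]
width: 0.0855
gripper_force: 0.0
```

```bash
python3 look.py l2
```

```text
[  1   0  31  27 360] [0.301 0.288 0.045]
[38  0 12  9 78] [0.366 0.386 0.045]
[ 84  23  14  12 111] [0.574 0.397 0.045]
[ 11  41  15  13 122] [0.436 0.158 0.045]
[66 51 10  8 61] [0.594 0.253 0.045]
11.2833
```

Emit:
drive_tool(
  deltas=[
    {"linear":[1,0,-40],"twist":0,"claw":1},
    {"linear":[1,0,-80],"twist":0,"claw":1},
    {"linear":[1,0,-115],"twist":0,"claw":1},
    {"linear":[1,0,-140],"twist":0,"claw":1},
    {"linear":[1,0,-156],"twist":0,"claw":1},
    {"linear":[1,0,-158],"twist":0,"claw":1},
    {"linear":[1,0,-158],"twist":0,"claw":0.5},
    {"linear":[1,0,-158],"twist":0,"claw":0.5},
    {"linear":[1,0,-158],"twist":0,"claw":0.5},
    {"linear":[1,0,-158],"twist":0,"claw":0.5},
    {"linear":[1,0,-158],"twist":0,"claw":0.5},
    {"linear":[1,0,-158],"twist":0,"claw":0.5},
  ],
)

```text
clock: 12.28
position: [0.4363, 0.1584, 0.0279]
ee_rot: [0.002, 0.0, 1.0, 0.0]
contact_force: [0.8, -3.2, 6.5]
width: 0.0543
gripper_force: 41.7
```

Emit:
drive_tool(
  deltas=[
    {"linear":[0,0,30],"twist":0,"claw":0.5},
    {"linear":[0,0,70],"twist":0,"claw":0.5},
    {"linear":[0,0,110],"twist":0,"claw":0.5},
    {"linear":[10,-15,145],"twist":0,"claw":0.5},
    {"linear":[30,-50,155],"twist":0,"claw":0.5},
    {"linear":[50,-85,155],"twist":0,"claw":0.5},
    {"linear":[70,-120,155],"twist":0,"claw":0.5},
    {"linear":[90,-155,155],"twist":0,"claw":0.5},
    {"linear":[110,-190,155],"twist":0,"claw":0.5},
    {"linear":[130,-225,155],"twist":0,"claw":0.5},
    {"linear":[150,-260,155],"twist":0,"claw":0.5},
    {"linear":[165,-290,155],"twist":0,"claw":0.5},
  ],
)

```text
clock: 13.28
position: [0.6009, -0.1339, 0.1815]
ee_rot: [0.001, 0.001, 1.0, -0.0]
contact_force: [0.6, -0.1, -1.5]
width: 0.0544
gripper_force: 42.8
```

Emit:
drive_tool(
  deltas=[
    {"linear":[10,-30,0],"twist":0,"claw":0.5},
    {"linear":[10,-30,0],"twist":0,"claw":0.5},
    {"linear":[10,-30,0],"twist":0,"claw":0.5},
    {"linear":[10,-30,-30],"twist":0,"claw":0.5},
    {"linear":[10,-30,-70],"twist":0,"claw":0.5},
    {"linear":[10,-30,-110],"twist":0,"claw":0.5},
    {"linear":[10,-30,-135],"twist":0,"claw":0.5},
    {"linear":[10,-30,-138],"twist":0,"claw":0.5},
    {"linear":[10,-30,-138],"twist":0,"claw":0.5},
    {"linear":[10,-30,-138],"twist":0,"claw":0.5},
  ],
)

```text
clock: 14.12
position: [0.6107, -0.161, 0.045]
ee_rot: [0.001, -0.0, 1.0, -0.0]
contact_force: [0.7, 0.0, -0.6]
width: 0.0543
gripper_force: 42.8
```

Emit:
drive_tool(
  deltas=[
    {"linear":[0,0,-6],"twist":0,"claw":0.5},
    {"linear":[0,0,-10],"twist":0,"claw":0.5},
    {"linear":[0,0,-10],"twist":0,"claw":0.5},
    {"linear":[0,0,-10],"twist":0,"claw":0.9},
    {"linear":[0,0,-10],"twist":0,"claw":0.9},
    {"linear":[0,0,-10],"twist":0,"claw":0.9},
    {"linear":[0,0,10],"twist":0,"claw":0.9},
    {"linear":[0,0,45],"twist":0,"claw":0.9},
    {"linear":[0,0,85],"twist":0,"claw":0.9},
    {"linear":[0,0,125],"twist":0,"claw":1},
    {"linear":[0,20,145],"twist":0,"claw":1},
    {"linear":[0,58,150],"twist":0,"claw":1},
  ],
)

```text
clock: 15.12
position: [0.613, -0.1074, 0.1992]
ee_rot: [0.006, 0.003, 1.0, -0.003]
contact_force: [0.8, 0.5, -0.9]
width: 0.0853
gripper_force: 0.0
```

Emit:
drive_tool(
  deltas=[
    {"linear":[-3,41,0],"twist":0,"claw":1},
    {"linear":[-6,82,0],"twist":0,"claw":1},
    {"linear":[-9,123,0],"twist":0,"claw":1},
    {"linear":[-12,164,0],"twist":0,"claw":1},
    {"linear":[-15,205,0],"twist":0,"claw":1},
    {"linear":[-18,246,0],"twist":0,"claw":1},
    {"linear":[-21,287,0],"twist":0,"claw":1},
    {"linear":[-24,328,0],"twist":0,"claw":1},
    {"linear":[-27,369,0],"twist":0,"claw":1},
    {"linear":[-30,410,0],"twist":0,"claw":1},
    {"linear":[-33,451,0],"twist":0,"claw":1},
    {"linear":[-37,490,0],"twist":0,"claw":1},
  ],
)

```text
clock: 16.12
position: [0.5723, 0.3888, 0.1937]
ee_rot: [0.0, 0.0, 1.0, 0.0]
contact_force: [1.3, -0.9, -0.0]
width: 0.0854
gripper_force: 0.0
```

Emit:
drive_tool(
  deltas=[
    {"linear":[0,8,0],"twist":0,"claw":1},
    {"linear":[0,8,0],"twist":0,"claw":1},
    {"linear":[0,8,0],"twist":0,"claw":1},
  ],
)

```text
clock: 16.37
position: [0.5724, 0.3943, 0.1931]
ee_rot: [-0.0, -0.0, 1.0, -0.001]
contact_force: [0.4, -0.1, 0.1]
width: 0.0854
gripper_force: 0.0
```

```bash
python3 look.py l3
```

```text
[39  0 11  7 67] [0.366 0.39  0.045]
[75  0 21  9 73] [0.488 0.494 0.045]
[ 84  23  13  12 109] [0.574 0.397 0.045]
[66 51 10  8 59] [0.595 0.253 0.045]
16.4167
```

Emit:
drive_tool(
  deltas=[
    {"linear":[1,2,-40],"twist":0,"claw":1},
    {"linear":[1,2,-80],"twist":0,"claw":1},
    {"linear":[1,2,-120],"twist":0,"claw":1},
    {"linear":[1,2,-150],"twist":0,"claw":1},
    {"linear":[1,2,-165],"twist":0,"claw":1},
    {"linear":[1,2,-167],"twist":0,"claw":1},
    {"linear":[1,2,-167],"twist":0,"claw":0.5},
    {"linear":[1,2,-167],"twist":0,"claw":0.5},
    {"linear":[1,2,-167],"twist":0,"claw":0.5},
    {"linear":[1,2,-167],"twist":0,"claw":0.5},
    {"linear":[1,2,-167],"twist":0,"claw":0.5},
    {"linear":[1,2,-167],"twist":0,"claw":0.5},
  ],
)

```text
clock: 17.42
position: [0.5756, 0.3969, 0.0291]
ee_rot: [0.003, 0.0, 1.0, 0.001]
contact_force: [0.3, -1.4, 7.1]
width: 0.0542
gripper_force: 41.8
```

Emit:
drive_tool(
  deltas=[
    {"linear":[0,0,30],"twist":0,"claw":0.5},
    {"linear":[0,0,70],"twist":0,"claw":0.5},
    {"linear":[0,0,110],"twist":0,"claw":0.5},
    {"linear":[0,-15,145],"twist":0,"claw":0.5},
    {"linear":[0,-50,155],"twist":0,"claw":0.5},
    {"linear":[0,-91,155],"twist":0,"claw":0.5},
    {"linear":[0,-132,155],"twist":0,"claw":0.5},
    {"linear":[5,-173,155],"twist":0,"claw":0.5},
    {"linear":[10,-214,155],"twist":0,"claw":0.5},
    {"linear":[18,-254,155],"twist":0,"claw":0.5},
    {"linear":[26,-294,155],"twist":0,"claw":0.5},
    {"linear":[34,-334,155],"twist":0,"claw":0.5},
  ],
)

```text
clock: 18.42
position: [0.6073, 0.0608, 0.1819]
ee_rot: [0.0, 0.0, 1.0, 0.0]
contact_force: [1.3, -0.2, -1.7]
width: 0.054
gripper_force: 42.7
```

Emit:
drive_tool(
  deltas=[
    {"linear":[15,-38,0],"twist":0,"claw":0.5},
    {"linear":[30,-76,0],"twist":0,"claw":0.5},
    {"linear":[45,-114,0],"twist":0,"claw":0.5},
    {"linear":[60,-152,0],"twist":0,"claw":0.5},
    {"linear":[70,-190,0],"twist":0,"claw":0.5},
    {"linear":[76,-223,0],"twist":0,"claw":0.5},
    {"linear":[76,-223,0],"twist":0,"claw":0.5},
    {"linear":[76,-223,-30],"twist":0,"claw":0.5},
    {"linear":[76,-223,-70],"twist":0,"claw":0.5},
    {"linear":[76,-223,-110],"twist":0,"claw":0.5},
    {"linear":[76,-223,-135],"twist":0,"claw":0.5},
    {"linear":[76,-223,-138],"twist":0,"claw":0.5},
  ],
)

```text
clock: 19.42
position: [0.679, -0.1586, 0.0372]
ee_rot: [-0.006, 0.0, 1.0, 0.002]
contact_force: [-0.1, 0.4, -1.9]
width: 0.054
gripper_force: 42.7
```

Emit:
drive_tool(
  deltas=[
    {"linear":[0,0,-3],"twist":0,"claw":0.5},
    {"linear":[0,0,-9],"twist":0,"claw":0.5},
    {"linear":[0,0,-9],"twist":0,"claw":0.5},
    {"linear":[0,0,-9],"twist":0,"claw":0.9},
    {"linear":[0,0,-9],"twist":0,"claw":0.9},
    {"linear":[0,0,-9],"twist":0,"claw":0.9},
    {"linear":[0,0,10],"twist":0,"claw":0.9},
    {"linear":[0,0,45],"twist":0,"claw":0.9},
    {"linear":[0,0,85],"twist":0,"claw":0.9},
    {"linear":[0,0,125],"twist":0,"claw":0.5},
    {"linear":[-20,0,165],"twist":0,"claw":0.3},
    {"linear":[-40,0,200],"twist":0,"claw":0},
  ],
)

```text
clock: 20.42
position: [0.6451, -0.1605, 0.2448]
ee_rot: [0.002, -0.0, 1.0, -0.0]
contact_force: [-0.7, -0.5, -0.6]
width: 0.0417
gripper_force: 0.0
```

Emit:
drive_tool(
  deltas=[
    {"linear":[-30,0,40],"twist":0,"claw":0},
    {"linear":[-60,0,80],"twist":0,"claw":0},
    {"linear":[-70,0,110],"twist":0,"claw":0},
    {"linear":[-70,-40,110],"twist":0,"claw":0},
    {"linear":[-70,-80,110],"twist":0,"claw":0},
    {"linear":[-70,-120,110],"twist":0,"claw":0},
    {"linear":[-70,-160,110],"twist":0,"claw":0},
    {"linear":[-70,-200,110],"twist":0,"claw":0},
    {"linear":[-70,-200,110],"twist":0,"claw":0},
  ],
)

```text
clock: 21.17
position: [0.5734, -0.3685, 0.351]
ee_rot: [-0.0, 0.004, 1.0, -0.003]
contact_force: [-0.9, 0.8, -0.5]
width: -0.0
gripper_force: 0.0
```

Run:
```python
from h import *
crop("scene","l4",150,180,310,300,5)
crop("top","t4",200,120,400,260,4)
print(sensors.get_state()["position"])
```

```text
[ 0.57400845 -0.36207673  0.35165559]
```

View pics/l4.png

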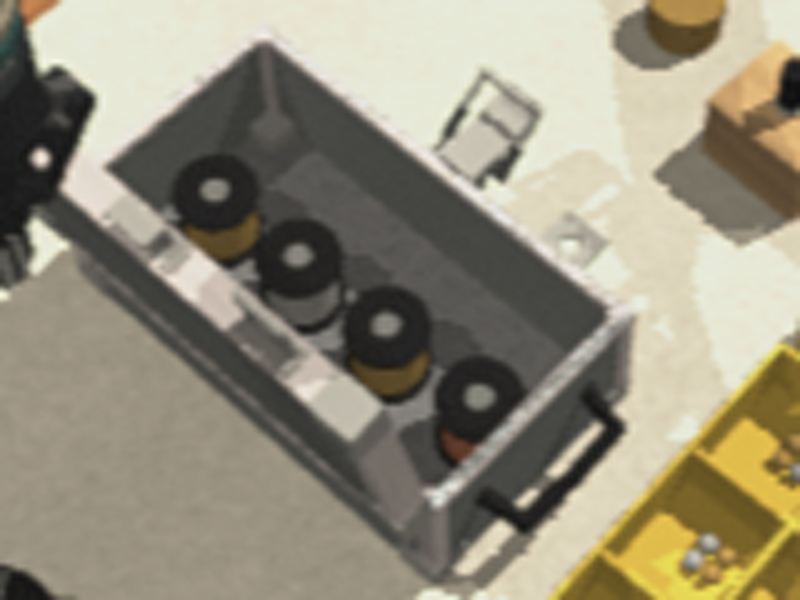

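All four spools stand in the case, and the latch bail points outward at crop pixel (512,89), clear of the lid. I'll compute the bail and lid-edge positions.

Run:
```python
from h import *
f=lambda p,k,o:((np.array(p)+.5)/k-.5+o)
def onx(p,x):
    o,d=ray("scene",f(p,5,[150,180]));return (o+d*(x-o[0])/d[0]).round(4)
for n,p,x in(("bar",(512,88),.575),("barL",(486,70),.55),("barR",(540,108),.60),("levertip R corner",(532,128),.59),("lid corner inner top R",(383,405),.728),("lid outer R",(318,400),.728)): print(n,onx(p,x))
```

```text
bar [ 0.575  -0.0085  0.1076]
barL [ 0.55   -0.0045  0.0996]
barR [ 0.6    -0.0111  0.1126]
levertip R corner [ 0.59   -0.0061  0.0757]
lid corner inner top R [ 0.728  -0.2807  0.2762]
lid outer R [ 0.728  -0.3202  0.3381]
```

View pics/t4.png

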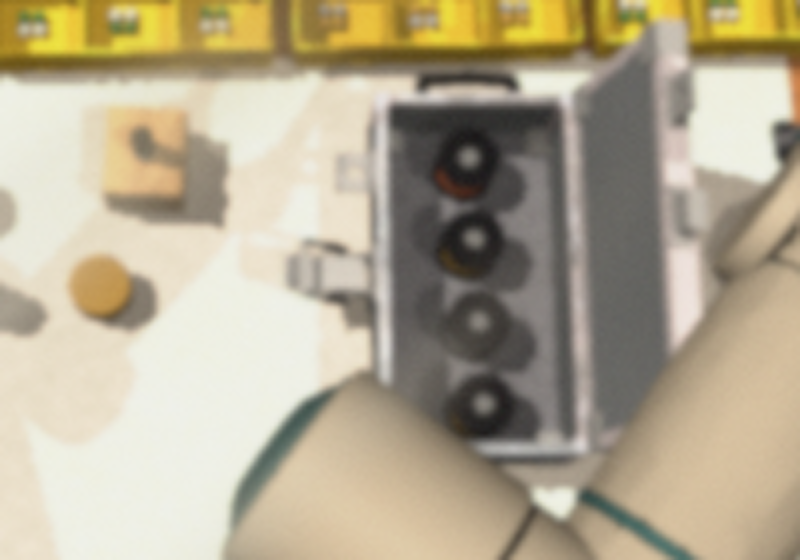

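Emit:
drive_tool(
  deltas=[
    {"linear":[0,0,-40],"twist":0,"claw":0},
    {"linear":[0,0,-80],"twist":0,"claw":0},
    {"linear":[0,0,-100],"twist":0,"claw":0},
    {"linear":[0,15,-100],"twist":0,"claw":0},
    {"linear":[0,35,-100],"twist":0,"claw":0},
    {"linear":[0,55,-100],"twist":0,"claw":0},
    {"linear":[0,70,-100],"twist":0,"claw":0},
    {"linear":[0,85,-100],"twist":0,"claw":0},
    {"linear":[0,100,-100],"twist":0,"claw":0},
    {"linear":[0,118,-100],"twist":0,"claw":0},
    {"linear":[0,136,-104],"twist":0,"claw":0},
    {"linear":[0,154,-110],"twist":0,"claw":0},
  ],
)

```text
clock: 22.27
position: [0.5767, -0.2049, 0.2448]
ee_rot: [0.004, -0.0, 1.0, -0.001]
contact_force: [2.2, -1.5, 1.7]
width: 0.0
gripper_force: 1.4
```

Emit:
drive_tool(
  deltas=[
    {"linear":[0,17,-8],"twist":0,"claw":0},
    {"linear":[0,32,-18],"twist":0,"claw":0},
    {"linear":[0,46,-30],"twist":0,"claw":0},
    {"linear":[0,59,-44],"twist":0,"claw":0},
    {"linear":[0,69,-59],"twist":0,"claw":0},
    {"linear":[0,77,-75],"twist":0,"claw":0},
    {"linear":[0,83,-92],"twist":0,"claw":0},
    {"linear":[0,87,-105],"twist":0,"claw":0},
    {"linear":[0,87,-110],"twist":0,"claw":0},
    {"linear":[0,87,-112],"twist":0,"claw":0},
  ],
)

```text
clock: 23.1
position: [0.5737, -0.1166, 0.1309]
ee_rot: [-0.001, -0.0, 1.0, 0.002]
contact_force: [-3.0, 5.9, 13.5]
width: 0.0002
gripper_force: 6.9
```

Emit:
drive_tool(
  deltas=[
    {"linear":[0,0,-3],"twist":0,"claw":0},
    {"linear":[0,0,-3],"twist":0,"claw":0},
    {"linear":[0,0,-3],"twist":0,"claw":0},
  ],
)

```text
clock: 23.35
position: [0.5737, -0.1167, 0.1308]
ee_rot: [0.0, 0.0, 1.0, 0.002]
contact_force: [-5.4, 6.3, 16.5]
width: 0.0
gripper_force: 8.4
```

Emit:
drive_tool(
  deltas=[
    {"linear":[0,0,40],"twist":0,"claw":0},
    {"linear":[0,0,80],"twist":0,"claw":0.3},
    {"linear":[0,30,120],"twist":0,"claw":0.8},
    {"linear":[0,70,130],"twist":0,"claw":0.8},
    {"linear":[0,105,130],"twist":0,"claw":0.8},
    {"linear":[0,105,130],"twist":0,"claw":0.8},
  ],
)

```text
clock: 23.85
position: [0.5744, -0.0073, 0.2603]
ee_rot: [0.002, -0.002, 1.0, 0.003]
contact_force: [-1.3, -0.8, -0.6]
width: 0.0605
gripper_force: 0.0
```

Run:
```python
from h import *
print(sensors.get_state()["qpos"].round(3),sensors.get_state()["position"])
crop("scene","l5",190,170,310,260,6.6)
```

```text
[-0.138  0.263  1.478  0.006  1.397 -1.714] [ 0.57437235 -0.00732507  0.26034862]
```

View pics/l5.png

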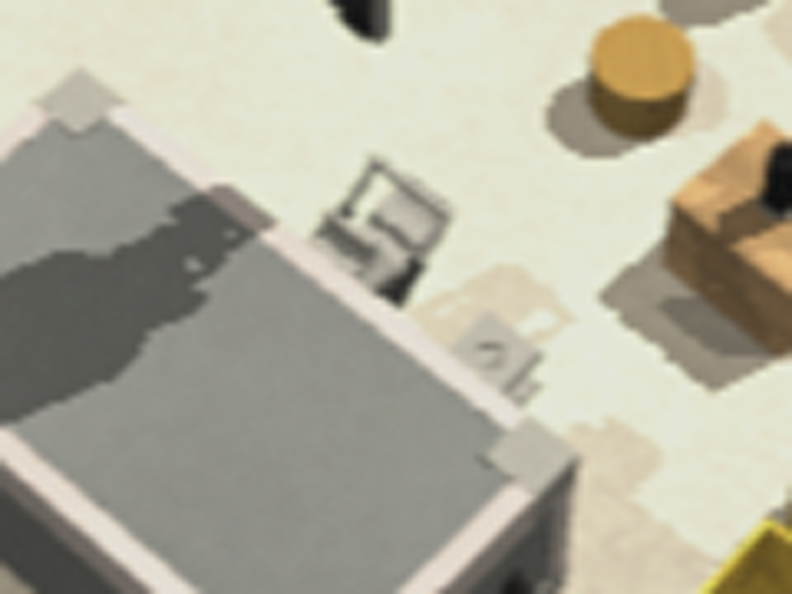

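The lid is shut. The bail bar's mid is at crop pixel (410,185), the keeper behind it at about (365,250), and the upper hasp hole at (490,352).

Run:
```python
from h import *
f=lambda p,o=[190,170],k=6.6:((np.array(p)+.5)/k-.5+o)
def onx(p,x):
    o,d=ray("scene",f(p));return (o+d*(x-o[0])/d[0]).round(4)
for n,p,x in(("bar",(410,185),.575),("bar",(410,185),.578),("barL",(375,162),.552),("barR",(445,210),.6),): print(n,x,onx(p,x))
for n,p,z in(("tophole",(490,352),.11),("front edge mid",(330,270),.12),("frontedge2",(215,190),.12),("edge right",(520,408),.12),("keeper",(363,248),.115)): print(n,onz("scene",f(p),z).round(4))
# hole: darkest/brightness detail
im=np.load("pics/l5.npy").astype(np.float32).mean(2)
print(im[217:231,255:275].astype(int))
for X in([.666,-.058,.11],[.574,-.064,.112],[.574,-.008,.107],[.574,-.008,.1]): print(X,proj("scene",X),(proj("scene",X)-[190,170])*6.6)
```

```text
bar 0.575 [ 0.575  -0.0099  0.1069]
bar 0.578 [ 0.578  -0.0134  0.1135]
barL 0.552 [ 0.552  -0.0086  0.103 ]
barR 0.6 [ 0.6    -0.014   0.1146]
tophole [ 0.6637 -0.0571  0.11  ]
front edge mid [ 0.5848 -0.0766  0.12  ]
frontedge2 [ 0.5152 -0.0788  0.12  ]
edge right [ 0.6961 -0.0755  0.12  ]
keeper [ 0.5858 -0.0552  0.115 ]
[[206 214 215 207 205 203 202 199 193 191 199 204 204 203 203 212 222 223
  215 205]
 [203 205 204 203 204 207 201 191 185 183 189 200 205 206 214 222 223 223
  223 213]
 [203 202 202 200 201 201 193 185 183 182 184 189 199 214 224 224 221 220
  214 207]
 [205 203 203 201 199 192 185 182 183 183 185 184 186 203 217 213 202 203
  204 213]
 [209 202 201 201 191 184 182 181 176 174 177 182 183 186 194 198 201 206
  214 222]
 [218 211 200 192 184 183 178 155 132 133 141 166 182 185 187 191 205 217
  222 223]
 [220 218 210 193 184 182 179 178 179 177 167 170 186 187 185 180 174 201
  222 222]
 [220 220 219 214 199 186 184 183 182 171 157 171 185 185 179 160 156 199
  221 220]
 [209 219 220 218 212 202 188 180 168 158 159 175 186 181 160 154 197 221
  222 220]
 [174 212 219 220 219 218 211 194 183 182 185 185 181 160 146 187 219 223
  222 222]
 [146 170 204 218 220 220 219 208 192 186 186 180 159 142 162 189 211 221
  223 223]
 [143 145 158 193 218 221 221 219 213 202 188 161 141 163 179 172 174 206
  221 222]
 [146 144 143 146 172 207 220 221 221 219 201 164 162 178 179 173 196 220
  224 223]
 [145 144 143 142 145 167 202 220 222 221 219 208 179 160 162 197 220 224
  223 223]]
[0.666, -0.058, 0.11] [264.20154466 223.54032347] [489.73019477 353.36613488]
[0.574, -0.064, 0.112] [239.74638195 207.38334034] [328.32612087 246.73004626]
[0.574, -0.008, 0.107] [251.85348728 197.04954309] [408.23301602 178.52698439]
[0.574, -0.008, 0.1] [251.83157063 198.35344002] [408.08836613 187.13270411]
```

Emit:
drive_tool(
  deltas=[
    {"linear":[0,0,0],"twist":-7,"claw":0.9},
    {"linear":[0,0,0],"twist":-14,"claw":0.9},
    {"linear":[0,0,0],"twist":-21,"claw":0.9},
    {"linear":[0,0,0],"twist":-28,"claw":0.9},
    {"linear":[0,0,0],"twist":-35,"claw":0.9},
    {"linear":[0,0,0],"twist":-42,"claw":0.9},
    {"linear":[0,0,0],"twist":-49,"claw":0.9},
    {"linear":[0,0,0],"twist":-56,"claw":0.9},
    {"linear":[0,0,0],"twist":-63,"claw":0.9},
    {"linear":[0,0,0],"twist":-70,"claw":0.9},
    {"linear":[0,0,0],"twist":-77,"claw":0.9},
    {"linear":[0,0,0],"twist":-84,"claw":0.9},
  ],
)

```text
clock: 24.9
position: [0.574, -0.0152, 0.257]
ee_rot: [-0.0, 0.672, 0.741, -0.0]
contact_force: [0.4, 0.3, -0.4]
width: 0.0768
gripper_force: 0.0
```

Emit:
drive_tool(
  deltas=[
    {"linear":[2,-6,-30],"twist":-7,"claw":0.9},
    {"linear":[2,-6,-70],"twist":-7,"claw":0.9},
    {"linear":[2,-6,-110],"twist":-7,"claw":0.9},
    {"linear":[2,-6,-140],"twist":-7,"claw":0.9},
    {"linear":[2,-6,-150],"twist":-7,"claw":0.9},
    {"linear":[2,-6,-150],"twist":-7,"claw":0.9},
    {"linear":[2,-6,-150],"twist":-7,"claw":0.9},
  ],
)

```text
clock: 25.48
position: [0.5772, -0.0209, 0.1077]
ee_rot: [0.0, 0.714, 0.701, 0.0]
contact_force: [-0.8, -0.4, 0.9]
width: 0.0768
gripper_force: 0.0
```

Emit:
drive_tool(
  deltas=[
    {"linear":[0,8,-8],"twist":0,"claw":0.9},
    {"linear":[0,8,-12.5],"twist":0,"claw":0.9},
    {"linear":[0,8,-12.5],"twist":0,"claw":0.9},
    {"linear":[0,8,-12.5],"twist":0,"claw":0.4},
    {"linear":[0,8,-12.5],"twist":0,"claw":0.4},
    {"linear":[0,8,-12.5],"twist":0,"claw":0.4},
    {"linear":[0,8,-12.5],"twist":0,"claw":0.4},
    {"linear":[0,8,-12.5],"twist":0,"claw":0.4},
    {"linear":[0,8,-12.5],"twist":0,"claw":0.4},
  ],
  squeeze=30,
)

```text
clock: 26.23
position: [0.5747, -0.0116, 0.0948]
ee_rot: [-0.002, 0.713, 0.701, -0.001]
contact_force: [-4.5, 2.3, 3.9]
width: 0.0505
gripper_force: 30.4
```

Emit:
drive_tool(
  deltas=[
    {"linear":[0,-4,4],"twist":0,"claw":0.4},
    {"linear":[0,-8,8],"twist":0,"claw":0.4},
    {"linear":[0,-12,11],"twist":0,"claw":0.4},
    {"linear":[0,-16,14],"twist":0,"claw":0.4},
    {"linear":[0,-20,17],"twist":0,"claw":0.4},
    {"linear":[0,-24,19],"twist":0,"claw":0.4},
    {"linear":[0,-28,21],"twist":0,"claw":0.4},
    {"linear":[0,-31,23],"twist":0,"claw":0.4},
    {"linear":[0,-33,24],"twist":0,"claw":0.4},
    {"linear":[0,-33,24],"twist":0,"claw":0.4},
    {"linear":[0,-33,24],"twist":0,"claw":0.4},
  ],
)

```text
clock: 27.15
position: [0.5738, -0.0451, 0.1167]
ee_rot: [-0.003, 0.714, 0.701, -0.002]
contact_force: [-4.0, 2.4, -7.6]
width: 0.0502
gripper_force: 32.6
```

Run:
```python
from h import *
crop("scene","l6",210,170,290,230,9)
```

```text
(no output)
```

View pics/l6.png

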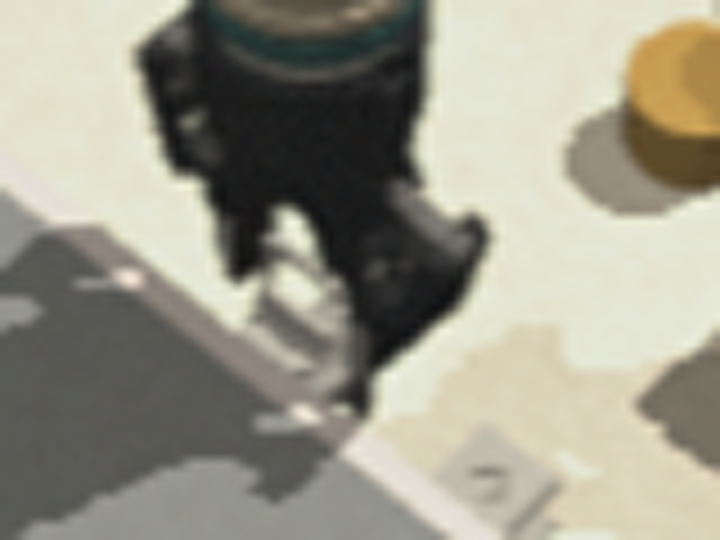

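Emit:
drive_tool(
  deltas=[
    {"linear":[0,-5,1],"twist":0,"claw":0.4},
    {"linear":[0,-10,1],"twist":0,"claw":0.4},
    {"linear":[0,-15,1],"twist":0,"claw":0.4},
    {"linear":[0,-19,1],"twist":0,"claw":0.4},
    {"linear":[0,-19,1],"twist":0,"claw":0.4},
    {"linear":[0,-19,1],"twist":0,"claw":0.4},
  ],
)

```text
clock: 27.7
position: [0.5735, -0.0627, 0.1178]
ee_rot: [-0.004, 0.714, 0.7, -0.001]
contact_force: [-4.7, 7.4, -6.7]
width: 0.0502
gripper_force: 33.0
```

Emit:
drive_tool(
  deltas=[
    {"linear":[0,0,-4],"twist":0,"claw":0.4},
    {"linear":[0,0,-8],"twist":0,"claw":0.4},
    {"linear":[0,0,-12],"twist":0,"claw":0.4},
    {"linear":[0,0,-15],"twist":0,"claw":0.4},
    {"linear":[0,0,-15],"twist":0,"claw":0.4},
    {"linear":[0,0,-15],"twist":0,"claw":0.4},
  ],
)

```text
clock: 28.2
position: [0.5738, -0.063, 0.1106]
ee_rot: [-0.002, 0.714, 0.7, -0.0]
contact_force: [-15.6, 7.5, 36.2]
width: 0.0501
gripper_force: 53.4
```

Emit:
drive_tool(
  deltas=[
    {"linear":[0,0,5],"twist":0,"claw":0.4},
    {"linear":[0,0,6],"twist":0,"claw":0.4},
    {"linear":[0,0,6],"twist":0,"claw":0.4},
  ],
)

```text
clock: 28.45
position: [0.5737, -0.063, 0.1112]
ee_rot: [-0.003, 0.714, 0.7, -0.001]
contact_force: [-7.5, 6.3, 5.6]
width: 0.0501
gripper_force: 52.1
```

Run:
```python
from h import *
a=crop("scene","a",225,190,265,225,12)
b=eyes.get_image("top")[:,:,::-1];u,v=proj("top",[.575,-.06,.12]).astype(int);print(u,v)
r=lambda i:cv2.resize(i,(390,340),interpolation=cv2.INTER_CUBIC)
cv2.imwrite("pics/l7.png",np.hstack([r(a[190:225,222:262]),r(b[v-17:v+18,u-20:u+20])]))
for y in(-.064,-.054,-.045):
  for z in (.112,.122,.130):
    p=proj("scene",[.5745,y,z]);print(y,z,((p-[222,190]+.5)*9.75).round())
```

```text
290 185
-0.064 0.112 [179. 175.]
-0.064 0.122 [179. 157.]
-0.064 0.13 [178. 142.]
-0.054 0.112 [201. 155.]
-0.054 0.122 [200. 137.]
-0.054 0.13 [200. 122.]
-0.045 0.112 [220. 137.]
-0.045 0.122 [220. 119.]
-0.045 0.13 [219. 104.]
```

View pics/l7.png

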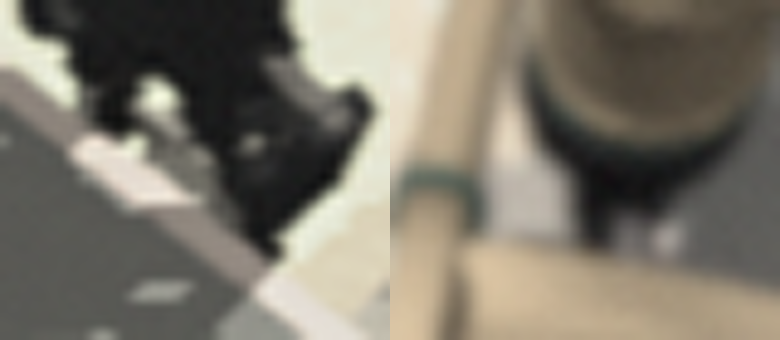

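Emit:
drive_tool(
  deltas=[
    {"linear":[0,0,5],"twist":0,"claw":0.4},
    {"linear":[0,1.5,5],"twist":0,"claw":0.4},
    {"linear":[0,3,5],"twist":0,"claw":0.4},
    {"linear":[0,3,3],"twist":0,"claw":0.4},
    {"linear":[0,3,0],"twist":0,"claw":0.4},
    {"linear":[0,3,-2],"twist":0,"claw":0.4},
    {"linear":[0,3,-4],"twist":0,"claw":0.4},
    {"linear":[0,3,-4],"twist":0,"claw":0.4},
  ],
)

```text
clock: 29.22
position: [0.5739, -0.0627, 0.1077]
ee_rot: [-0.001, 0.714, 0.7, -0.002]
contact_force: [-9.1, -0.9, 8.7]
width: 0.0506
gripper_force: 38.3
```

Emit:
drive_tool(
  deltas=[
    {"linear":[0,0,-2],"twist":0,"claw":0.4},
    {"linear":[0,0,-4],"twist":0,"claw":0.4},
    {"linear":[0,0,-5],"twist":0,"claw":0.4},
    {"linear":[0,0,-5],"twist":0,"claw":0.4},
  ],
)

```text
clock: 29.55
position: [0.5739, -0.0628, 0.1049]
ee_rot: [-0.001, 0.714, 0.7, -0.002]
contact_force: [-12.4, 0.4, 20.1]
width: 0.0498
gripper_force: 43.2
```

Emit:
drive_tool(
  deltas=[
    {"linear":[0,0,-2],"twist":0,"claw":0.4},
    {"linear":[0,0,-4],"twist":0,"claw":0.4},
    {"linear":[0,0,-4],"twist":0,"claw":0.4},
  ],
)

```text
clock: 29.8
position: [0.5739, -0.0626, 0.1036]
ee_rot: [-0.0, 0.713, 0.701, -0.002]
contact_force: [-15.6, 1.0, 36.5]
width: 0.0501
gripper_force: 40.1
```

Emit:
drive_tool(
  deltas=[
    {"linear":[0,0,-2],"twist":0,"claw":0.4},
    {"linear":[0,0,-4],"twist":0,"claw":0.4},
    {"linear":[0,0,-4],"twist":0,"claw":0.4},
  ],
)

```text
clock: 30.05
position: [0.5739, -0.0626, 0.1029]
ee_rot: [0.001, 0.713, 0.701, -0.002]
contact_force: [-20.9, 1.1, 54.6]
width: 0.0502
gripper_force: 43.6
```

Emit:
drive_tool(
  deltas=[
    {"linear":[0,0,5],"twist":0,"claw":0.4},
    {"linear":[0,0,8],"twist":0,"claw":0.4},
    {"linear":[0,0,8],"twist":0,"claw":0.9},
    {"linear":[0,0,8],"twist":0,"claw":0.9},
    {"linear":[0,0,8],"twist":0,"claw":0.9},
    {"linear":[0,0,8],"twist":0,"claw":0.9},
    {"linear":[0,0,40],"twist":0,"claw":0.9},
    {"linear":[0,0,80],"twist":0,"claw":0.9},
    {"linear":[0,25,120],"twist":0,"claw":0.9},
    {"linear":[0,55,150],"twist":0,"claw":0.9},
    {"linear":[0,55,160],"twist":0,"claw":0.9},
  ],
)

```text
clock: 30.97
position: [0.5788, -0.0034, 0.2581]
ee_rot: [0.002, 0.713, 0.701, 0.004]
contact_force: [0.5, -0.2, 1.0]
width: 0.0772
gripper_force: 0.0
```

Run:
```python
from h import *
a=eyes.get_image("scene")[:,:,::-1];np.save("pics/a8.npy",a)
b=eyes.get_image("top")[:,:,::-1];u,v=proj("top",[.575,-.05,.11]).astype(int)
r=lambda i:cv2.resize(i,(390,390),interpolation=cv2.INTER_CUBIC)
cv2.imwrite("pics/l8.png",np.hstack([r(a[180:219,225:264]),r(b[v-19:v+20,u-24:u+15])]))
for y,z in((-.064,.112),(-.054,.122),(-.054,.119),(-.02,.075),(-.002,.075),(-.019,.116)):
    print(y,z,((proj("scene",[.5745,y,z])-[225,180]+.5)*10).round(),((proj("top",[.5745,y,z])-[u-24,v-19]+.5)*10).round()+[390,0])
```

```text
-0.064 0.112 [154. 280.] [682. 194.]
-0.054 0.122 [175. 241.] [655. 188.]
-0.054 0.119 [175. 246.] [654. 190.]
-0.02 0.075 [249. 259.] [547. 222.]
-0.002 0.075 [286. 223.] [494. 223.]
-0.019 0.116 [252. 181.] [549. 194.]
```

View pics/l8.png

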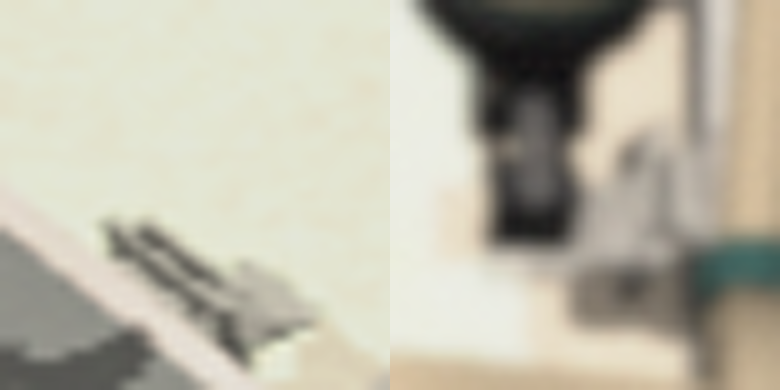

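The left panel shows the bail bar as a dark line at (105,225)–(240,355) in the channel between lid and lip. The lever strap hangs out and partly down at (270,305), so the bar seems hooked. I'll push the lever home with the back of an open finger.

Emit:
drive_tool(
  deltas=[
    {"linear":[-3,25,0],"twist":7,"claw":1},
    {"linear":[-3,25,0],"twist":14,"claw":1},
    {"linear":[-3,25,0],"twist":21,"claw":1},
    {"linear":[-3,25,0],"twist":28,"claw":1},
    {"linear":[-3,25,0],"twist":35,"claw":1},
    {"linear":[-3,25,0],"twist":42,"claw":1},
    {"linear":[-3,25,0],"twist":49,"claw":1},
    {"linear":[-3,25,0],"twist":56,"claw":1},
    {"linear":[-3,25,0],"twist":63,"claw":1},
    {"linear":[-3,25,0],"twist":70,"claw":1},
    {"linear":[-3,25,0],"twist":77,"claw":1},
    {"linear":[-3,25,0],"twist":84,"claw":1},
  ],
)

```text
clock: 32.07
position: [0.5732, 0.0176, 0.2511]
ee_rot: [-0.002, 0.059, 0.998, -0.0]
contact_force: [0.5, 0.3, -0.1]
width: 0.0853
gripper_force: 0.0
```

Emit:
drive_tool(
  deltas=[
    {"linear":[0,0,-35],"twist":6,"claw":1},
    {"linear":[0,0,-75],"twist":6,"claw":1},
    {"linear":[0,0,-115],"twist":6,"claw":1},
    {"linear":[0,0,-150],"twist":6,"claw":1},
    {"linear":[0,0,-160],"twist":6,"claw":1},
    {"linear":[0,0,-160],"twist":6,"claw":1},
    {"linear":[0,0,-160],"twist":6,"claw":1},
  ],
)

```text
clock: 32.65
position: [0.5739, 0.018, 0.0931]
ee_rot: [-0.0, 0.009, 1.0, -0.0]
contact_force: [0.7, -0.5, 0.0]
width: 0.0855
gripper_force: 0.0
```

Emit:
drive_tool(
  deltas=[
    {"linear":[1,4,-10],"twist":0,"claw":1},
    {"linear":[1,4,-20],"twist":0,"claw":1},
    {"linear":[1,4,-30],"twist":0,"claw":1},
    {"linear":[1,4,-38],"twist":0,"claw":1},
    {"linear":[1,4,-46],"twist":0,"claw":1},
    {"linear":[1,4,-54],"twist":0,"claw":1},
    {"linear":[1,4,-60],"twist":0,"claw":1},
    {"linear":[1,4,-60],"twist":0,"claw":1},
  ],
)

```text
clock: 33.32
position: [0.5745, 0.0228, 0.0326]
ee_rot: [-0.0, 0.009, 1.0, 0.0]
contact_force: [0.7, 1.5, -0.9]
width: 0.085
gripper_force: 0.6
```

Emit:
drive_tool(
  deltas=[
    {"linear":[0,0,-6],"twist":0,"claw":1},
    {"linear":[0,-3,-8],"twist":0,"claw":1},
    {"linear":[0,-6,-8],"twist":0,"claw":1},
    {"linear":[0,-9,-8],"twist":0,"claw":1},
    {"linear":[0,-11,-8],"twist":0,"claw":1},
    {"linear":[0,-12,-8],"twist":0,"claw":1},
    {"linear":[0,-12,-8],"twist":0,"claw":1},
  ],
)

```text
clock: 33.9
position: [0.5758, 0.0229, 0.028]
ee_rot: [0.002, 0.012, 1.0, 0.01]
contact_force: [0.8, 46.6, 17.1]
width: 0.0857
gripper_force: 11.1
```

Emit:
drive_tool(
  deltas=[
    {"linear":[0,8,0],"twist":0,"claw":1},
    {"linear":[0,16,0],"twist":0,"claw":1},
    {"linear":[0,22,10],"twist":0,"claw":1},
    {"linear":[0,30,50],"twist":0,"claw":1},
    {"linear":[0,50,90],"twist":0,"claw":1},
    {"linear":[0,80,130],"twist":0,"claw":1},
    {"linear":[0,110,170],"twist":0,"claw":1},
    {"linear":[0,140,210],"twist":0,"claw":1},
    {"linear":[0,140,230],"twist":0,"claw":1},
    {"linear":[0,140,230],"twist":0,"claw":1},
  ],
)

```text
clock: 34.73
position: [0.5777, 0.1529, 0.2633]
ee_rot: [0.007, 0.008, 1.0, 0.001]
contact_force: [0.8, -0.8, 1.0]
width: 0.0851
gripper_force: 0.0
```

Run:
```python
from h import *
a=eyes.get_image("scene")[:,:,::-1];np.save("pics/a9.npy",a)
b=eyes.get_image("top")[:,:,::-1];np.save("pics/b9.npy",b);u,v=proj("top",[.575,-.04,.11]).astype(int)
r=lambda i:cv2.resize(i,(400,500),interpolation=cv2.INTER_CUBIC)
L=r(a[178:223,224:260]);R_=r(b[v-22:v+23,u-20:u+16])
k=400/36
def s(X):return ((proj("scene",X)-[224,178]+.5)*k)
def t(X):return ((proj("top",X)-[u-20,v-22]+.5)*k)
cv2.imwrite("pics/l9.png",np.hstack([L,R_]))
for n,X in dict(keepL=[.5605,-.0525,.119],keepR=[.5895,-.0525,.119],seatL=[.549,-.064,.112],seatR=[.601,-.064,.112],pivot=[.575,-.06,.075],tip57=[.575,-.011,.044],tip27=[.575,-.034,.024],lidL=[.549,-.076,.12],lidR=[.601,-.076,.12]).items():
    print(n,s(X).round(),t(X).round()+[400,0])
```

```text
keepL [172. 265.] [679. 290.]
keepR [251. 323.] [675. 196.]
seatL [113. 282.] [717. 331.]
seatR [255. 387.] [710. 164.]
pivot [194. 399.] [692. 276.]
tip57 [309. 352.] [531. 302.]
tip27 [256. 440.] [600. 314.]
lidL [ 83. 293.] [759. 325.]
lidR [225. 398.] [752. 156.]
```

View pics/l9.png

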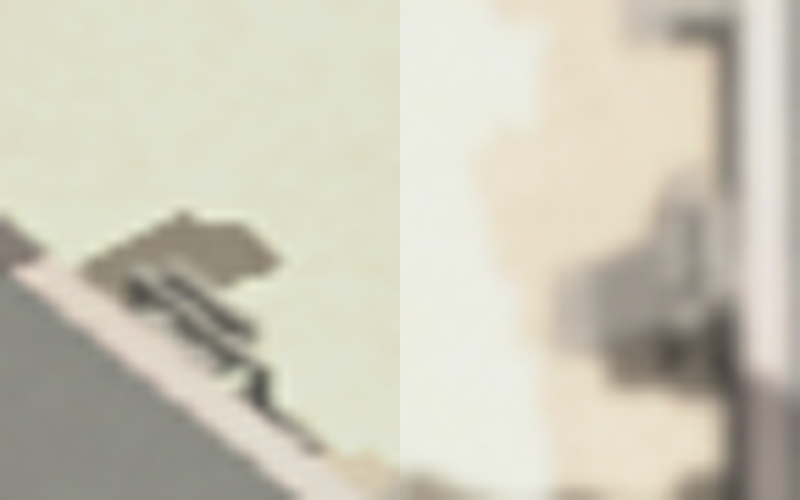

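The scene view has the bar line (130,285)–(265,390) between lid and lip, so it's in the channel. The knuckles of the open gripper hit the keeper instead. I'll push with closed fingers turned 90°, keeping the body above the lid.

Emit:
drive_tool(
  deltas=[
    {"linear":[-3,-30,0],"twist":-7,"claw":0},
    {"linear":[-3,-60,0],"twist":-14,"claw":0},
    {"linear":[-3,-90,0],"twist":-21,"claw":0},
    {"linear":[-3,-120,0],"twist":-28,"claw":0},
    {"linear":[-3,-150,0],"twist":-35,"claw":0},
    {"linear":[-3,-175,0],"twist":-42,"claw":0},
    {"linear":[-3,-175,0],"twist":-49,"claw":0},
    {"linear":[-3,-175,0],"twist":-56,"claw":0},
    {"linear":[-3,-175,0],"twist":-63,"claw":0},
    {"linear":[-3,-175,0],"twist":-70,"claw":0},
    {"linear":[-3,-175,0],"twist":-77,"claw":0},
    {"linear":[-3,-175,0],"twist":-84,"claw":0},
  ],
)

```text
clock: 35.83
position: [0.5699, -0.026, 0.2529]
ee_rot: [-0.002, 0.679, 0.734, -0.002]
contact_force: [0.3, -0.5, 0.5]
width: 0.0
gripper_force: 0.0
```

Emit:
drive_tool(
  deltas=[
    {"linear":[0,0,-35],"twist":-6,"claw":0},
    {"linear":[0,0,-75],"twist":-6,"claw":0},
    {"linear":[0,0,-115],"twist":-6,"claw":0},
    {"linear":[0,0,-150],"twist":-6,"claw":0},
    {"linear":[0,0,-165],"twist":-6,"claw":0},
    {"linear":[0,0,-165],"twist":-6,"claw":0},
    {"linear":[0,0,-165],"twist":-6,"claw":0},
  ],
)

```text
clock: 36.42
position: [0.5697, -0.0254, 0.0883]
ee_rot: [-0.002, 0.714, 0.7, -0.002]
contact_force: [0.3, 0.7, 0.5]
width: 0.0004
gripper_force: 0.0
```

Emit:
drive_tool(
  deltas=[
    {"linear":[3,0,-8],"twist":0,"claw":0},
    {"linear":[5,0,-15],"twist":0,"claw":0},
    {"linear":[5,0,-21],"twist":0,"claw":0},
    {"linear":[5,0,-26],"twist":0,"claw":0},
    {"linear":[5,0,-26],"twist":0,"claw":0},
    {"linear":[5,0,-26],"twist":0,"claw":0},
  ],
)

```text
clock: 36.92
position: [0.5763, -0.0244, 0.0642]
ee_rot: [-0.0, 0.713, 0.701, -0.0]
contact_force: [-0.3, 0.1, -0.4]
width: -0.0002
gripper_force: 0.0
```

Emit:
drive_tool(
  deltas=[
    {"linear":[0,-4,0],"twist":0,"claw":0},
    {"linear":[0,-8,0],"twist":0,"claw":0},
    {"linear":[0,-11,0],"twist":0,"claw":0},
    {"linear":[0,-13,0],"twist":0,"claw":0},
    {"linear":[0,-13,0],"twist":0,"claw":0},
  ],
)

```text
clock: 37.33
position: [0.5766, -0.0327, 0.0645]
ee_rot: [-0.003, 0.715, 0.699, 0.004]
contact_force: [1.9, 16.2, -0.6]
width: 0.0001
gripper_force: 1.9
```

Emit:
drive_tool(
  deltas=[
    {"linear":[0,-2,-2],"twist":0,"claw":0},
    {"linear":[0,-4,-3],"twist":0,"claw":0},
    {"linear":[0,-4,-3],"twist":0,"claw":0},
  ],
)

```text
clock: 37.58
position: [0.5769, -0.0324, 0.0624]
ee_rot: [-0.005, 0.715, 0.699, 0.006]
contact_force: [2.1, 30.4, 5.0]
width: 0.0002
gripper_force: 1.8
```

Emit:
drive_tool(
  deltas=[
    {"linear":[0,10,3],"twist":0,"claw":0},
    {"linear":[0,20,10],"twist":0,"claw":0},
    {"linear":[0,25,50],"twist":0,"claw":0},
    {"linear":[0,40,90],"twist":0,"claw":0.4},
    {"linear":[0,70,130],"twist":0,"claw":0.9},
    {"linear":[0,100,170],"twist":0,"claw":0.9},
    {"linear":[0,140,190],"twist":0,"claw":0.9},
    {"linear":[0,175,190],"twist":0,"claw":0.9},
    {"linear":[0,175,190],"twist":0,"claw":0.9},
  ],
)

```text
clock: 38.33
position: [0.5776, 0.1383, 0.2554]
ee_rot: [0.001, 0.712, 0.702, 0.004]
contact_force: [-0.6, -0.6, 0.4]
width: 0.0722
gripper_force: 0.0
```

Run:
```python
from h import *
ims=np.mean([eyes.get_image("scene").astype(np.float32).mean(2) for _ in range(4)],0)
np.save("pics/a10.npy",ims)
ys=np.arange(-.09,-.036,.002)
def samp(im,x,z):
    P=np.array([proj("scene",[x,y,z]) for y in ys],np.float32)
    return cv2.remap(im,P[None,:,0],P[None,:,1],cv2.INTER_CUBIC)[0].astype(int)
print("y(mm)",(ys*1000).astype(int))
for x in(.535,.543,.549,.553,.557,.562,.57,.575,.58,.587,.592,.597,.602,.61): print(x,samp(ims,x,.112))
```

```text
y(mm) [-90 -88 -86 -83 -81 -79 -77 -75 -73 -71 -69 -67 -65 -63 -61 -59 -57 -55
 -53 -51 -49 -47 -45 -43 -41 -39 -37]
0.535 [139 139 135 132 140 165 197 198 188 184 186 194 207 217 218 217 217 217
 217 218 217 217 217 217 217 216 216]
0.543 [137 136 135 137 151 176 202 211 211 209 208 212 217 219 219 218 218 218
 218 218 218 218 218 218 218 218 217]
0.549 [136 136 134 141 159 189 211 212 211 210 211 215 220 224 216 205 197 195
 204 213 217 219 219 218 217 217 217]
0.553 [137 136 136 139 150 181 203 210 211 211 214 219 211 198 168 142 142 171
 199 211 218 218 217 218 217 217 216]
0.557 [137 137 134 133 150 182 203 212 213 213 206 192 160 121  86  91 135 167
 177 188 194 200 212 215 216 216 217]
0.562 [138 137 136 138 157 189 207 214 213 208 198 177 149 129 105 107 133 132
 106 112 147 185 209 218 219 217 216]
0.57 [138 136 135 143 162 196 213 214 214 214 206 193 171 137 104 107 143 156
 129 116 150 187 207 218 218 218 218]
0.575 [138 137 137 143 163 193 209 213 214 213 207 191 163 125 102 113 142 144
 116 116 158 192 213 220 218 217 217]
0.58 [139 138 137 139 159 189 209 214 213 210 200 189 170 133 108 115 135 127
  98 109 152 187 213 219 218 218 217]
0.587 [138 137 136 145 172 204 217 216 214 211 202 183 165 136 107 117 151 156
 132 118 145 179 203 215 216 216 217]
0.592 [138 137 134 139 162 191 212 214 215 214 202 180 156 132 113 115 154 182
 184 185 200 211 219 219 217 217 217]
0.597 [138 137 136 148 173 204 217 215 215 213 209 218 216 194 157 135 154 198
 215 217 218 217 216 216 217 218 217]
0.602 [138 136 136 148 171 204 215 215 216 212 192 169 138 105  97 127 172 204
 218 221 219 219 218 217 217 217 217]
0.61 [138 138 139 151 180 207 218 218 217 207 173 141 168 205 225 225 220 220
 219 218 218 218 219 219 219 218 217]
```

Emit:
drive_tool(
  deltas=[
    {"linear":[0,-40,0],"twist":0,"claw":0},
    {"linear":[0,-80,0],"twist":0,"claw":0},
    {"linear":[0,-120,-20],"twist":0,"claw":0},
    {"linear":[0,-155,-55],"twist":0,"claw":0},
    {"linear":[0,-163,-95],"twist":0,"claw":0},
    {"linear":[0,-163,-135],"twist":0,"claw":0},
    {"linear":[0,-163,-170],"twist":0,"claw":0},
    {"linear":[0,-163,-190],"twist":0,"claw":0},
    {"linear":[0,-163,-191],"twist":0,"claw":0},
    {"linear":[0,-163,-191],"twist":0,"claw":0},
  ],
)

```text
clock: 39.37
position: [0.575, -0.031, 0.0588]
ee_rot: [-0.001, 0.714, 0.7, -0.002]
contact_force: [-0.0, 1.2, 0.1]
width: -0.0001
gripper_force: 0.0
```

```bash
python3 -c "
from rig import sensors
s=sensors.get_state();print(s['position'],s['contact_force'],s['moment'])"
```

```text
[ 0.57502995 -0.03103705  0.058823  ] [-0.04845353  1.19931438  0.09283318] [-0.00157996  0.0151985   0.01601888]
```

Emit:
drive_tool(
  deltas=[
    {"linear":[0,-4,0],"twist":0,"claw":0},
    {"linear":[0,-8,0],"twist":0,"claw":0},
    {"linear":[0,-11,0],"twist":0,"claw":0},
    {"linear":[0,-11,0],"twist":0,"claw":0},
    {"linear":[0,-11,0],"twist":0,"claw":0},
  ],
)

```text
clock: 39.78
position: [0.5768, -0.0324, 0.0613]
ee_rot: [-0.004, 0.715, 0.699, 0.006]
contact_force: [3.3, 27.2, -5.9]
width: -0.0001
gripper_force: 0.0
```

```bash
python3 -c "
from rig import sensors
s=sensors.get_state();print(s['position'],s['contact_force'],s['moment'])"
```

```text
[ 0.57683817 -0.03242471  0.06132529] [ 3.33186754 27.19920113 -5.85236505] [ 2.92662059 -0.29914342 -0.08867903]
```

Emit:
drive_tool(
  deltas=[
    {"linear":[1,10,0],"twist":0,"claw":0},
    {"linear":[1,10,12],"twist":0,"claw":0},
    {"linear":[1,10,15],"twist":0,"claw":0},
    {"linear":[1,5,15],"twist":0,"claw":0},
    {"linear":[1,0,15],"twist":0,"claw":0},
    {"linear":[1,-2,15],"twist":0,"claw":0},
    {"linear":[1,-2,15],"twist":0,"claw":0},
  ],
)

```text
clock: 40.37
position: [0.5791, -0.0364, 0.0771]
ee_rot: [-0.003, 0.715, 0.699, 0.006]
contact_force: [2.5, 23.4, 6.3]
width: -0.0001
gripper_force: 0.0
```

```bash
python3 -c "
from rig import sensors
s=sensors.get_state();print(s['position'],s['contact_force'],s['moment'])"
```

```text
[ 0.57905363 -0.03636089  0.07711081] [ 2.49750299 23.42317978  6.31171142] [ 2.90906018 -0.28915103 -0.0130249 ]
```

The contact stays at a fixed world height in both pushes, so the fingers are stopping on the keeper lip and the lever itself is free. I'll take the locking pin now and use its long shank to push the lever home. First I back off and measure the pin.

Emit:
drive_tool(
  deltas=[
    {"linear":[0,15,5],"twist":0,"claw":0},
    {"linear":[0,20,40],"twist":0,"claw":0.3},
    {"linear":[0,20,80],"twist":0,"claw":0.5},
    {"linear":[0,20,120],"twist":0,"claw":0.6},
    {"linear":[0,20,150],"twist":0,"claw":0.6},
    {"linear":[0,20,150],"twist":0,"claw":0.6},
  ],
)

```text
clock: 40.87
position: [0.5816, -0.0243, 0.2334]
ee_rot: [0.007, 0.714, 0.7, 0.004]
contact_force: [1.4, 0.4, -0.0]
width: 0.0511
gripper_force: 0.0
```

Run:
```python
from h import *
print(sensors.get_state()["position"])
a=eyes.get_image("scene"); b=eyes.get_image("top")
u,v=proj("scene",[.69,.126,.09]).round().astype(int);print(u,v)
w=a[v-13:v+14,u-9:u+10].max(2);print(w)
m=(w<80).astype(np.uint8);k,l,s,c=cv2.connectedComponentsWithStats(m);i=1+s[1:,4].argmax();print(s[i],c[i]+[u-9,v-13])
rows=np.where(l==i);top=rows[0].min();print("top row",top+v-13)
print("centroid on z=.088",onz("scene",c[i]+[u-9,v-13],.088))
hsv=cv2.cvtColor(a,cv2.COLOR_RGB2HSV)
u2,v2=proj("top",[.69,.126,.09]).round().astype(int);print(u2,v2)
w=b[v2-14:v2+15,u2-14:u2+15].mean(2).astype(int);print(w)
```

```text
[ 0.58159177 -0.02427746  0.23343661]
307 194
[[215 222 229 228 227 228 228 221 215 216 217 218 217 216 215 217 216 181
  124]
 [215 217 223 228 228 229 230 228 221 217 218 216 216 216 215 215 215 211
  177]
 [214 216 222 228 228 227 228 228 227 226 223 217 215 215 216 216 215 217
  218]
 [214 216 222 228 227 227 226 229 228 227 226 223 218 216 215 215 216 217
  218]
 [213 215 222 228 228 226 227 229 229 229 229 229 227 222 217 215 215 215
  216]
 [213 215 222 229 227 226 227 229 229 229 230 229 229 228 221 215 213 214
  215]
 [214 215 222 226 227 227 227 227 227 228 229 229 228 228 226 226 227 226
  221]
 [217 221 226 227 226 227 226 225 226 227 227 227 227 227 227 229 229 228
  222]
 [221 227 228 227 226 226 226 225 226 226 228 228 228 227 227 227 228 227
  226]
 [227 228 227 227 226 225 225 226 227 227 227 228 228 228 228 228 226 227
  228]
 [229 227 225 225 225 226 226 227 227 196 150 147 171 215 229 228 227 228
  229]
 [228 224 218 217 222 225 227 227 188 102  56  52  75 149 215 229 227 226
  229]
 [223 216 214 214 219 223 226 213 146  54  27  26  40 110 194 227 227 227
  228]
 
[... 4062 characters left out ...]
191 190 190 187 185 181 174 167 168 167 167 166
  167 167 168 167 162 153 139 137 146 153 155]
 [212 211 208 204 198 192 187 188 187 186 184 181 177 173 170 171 169 165
  166 167 167 165 161 151 138 136 146 152 154]
 [214 214 209 203 194 181 175 174 175 178 178 176 170 168 167 164 162 158
  159 159 160 160 156 144 132 133 142 151 155]
 [218 216 213 204 186 166 153 151 152 155 154 153 151 150 148 148 145 141
  140 140 141 141 135 129 120 125 141 151 156]
 [220 219 215 207 187 161 139 131 130 132 132 128 128 126 127 124 123 119
  116 116 116 114 110 109 108 123 142 152 153]
 [221 221 220 213 196 167 141 128 124 123 124 120 118 118 114 113 110 106
  104 101  99  96  93  93 101 119 140 150 152]]
```

Run:
```python
from h import *
print("pin top scene",onz("scene",(308.7,192.8),.104).round(4))
print("pin base scene(collar front)",onz("scene",(307.9,203),.062).round(4))
print("pin top, top view",onz("top",(235.2,154.6),.1).round(4))
print("block ctr top",onz("top",(235.9,156.9),.06).round(4))
print("tri",tri((308.3,197),(235.3,155)))
for X in ([.692,.122,.104],[.692,.122,.062],[.692,.122,.08]): print(proj("scene",X).round(1),proj("top",X).round(1))
print(sensors.get_state()["qpos"].round(2))
```

```text
pin top scene [0.6955 0.1239 0.104 ]
pin base scene(collar front) [0.7029 0.1173 0.062 ]
pin top, top view [0.6927 0.1251 0.1   ]
block ctr top [0.6971 0.125  0.06  ]
tri (array([0.6967886 , 0.12531397, 0.0812937 ]), np.float64(0.0014643052391563923))
[307.5 192.6] [236.  154.4]
[306.  200.3] [236.7 158.1]
[306.6 197. ] [236.4 156.5]
[-0.16  0.29  1.53 -0.    1.32 -0.14]
```

Emit:
drive_tool(
  deltas=[
    {"linear":[30,35,0],"twist":0,"claw":0.6},
    {"linear":[55,70,0],"twist":0,"claw":0.6},
    {"linear":[80,105,0],"twist":0,"claw":0.6},
    {"linear":[105,140,-20],"twist":0,"claw":0.6},
    {"linear":[114,153,-50],"twist":0,"claw":0.6},
    {"linear":[114,153,-65],"twist":0,"claw":0.6},
    {"linear":[114,153,-65],"twist":0,"claw":0.6},
    {"linear":[114,153,-65],"twist":0,"claw":0.6},
  ],
)

```text
clock: 41.63
position: [0.6899, 0.1298, 0.1572]
ee_rot: [-0.002, 0.713, 0.701, -0.003]
contact_force: [0.2, 0.7, 1.0]
width: 0.0515
gripper_force: 0.0
```

Emit:
drive_tool(
  deltas=[
    {"linear":[5,1,-30],"twist":0,"claw":0.6},
    {"linear":[5,1,-60],"twist":0,"claw":0.6},
    {"linear":[5,1,-69],"twist":0,"claw":0.6},
    {"linear":[5,1,-69],"twist":0,"claw":0.6},
    {"linear":[5,1,-69],"twist":0,"claw":0.6},
  ],
)

```text
clock: 42.05
position: [0.6969, 0.1306, 0.0926]
ee_rot: [0.0, 0.714, 0.7, 0.0]
contact_force: [0.7, -0.1, 0.7]
width: 0.0512
gripper_force: 0.0
```

Emit:
drive_tool(
  deltas=[
    {"linear":[0,0,-4],"twist":0,"claw":0.6},
    {"linear":[0,0,-4.5],"twist":0,"claw":0.6},
    {"linear":[0,0,-4.5],"twist":0,"claw":0},
    {"linear":[0,0,-4.5],"twist":0,"claw":0},
    {"linear":[0,0,-4.5],"twist":0,"claw":0},
    {"linear":[0,0,-4.5],"twist":0,"claw":0},
    {"linear":[0,0,-4.5],"twist":0,"claw":0},
    {"linear":[0,0,-4.5],"twist":0,"claw":0},
  ],
  squeeze=100,
)

```text
clock: 42.72
position: [0.6968, 0.1317, 0.088]
ee_rot: [0.0, 0.713, 0.701, 0.0]
contact_force: [-1.6, 0.7, 5.9]
width: 0.0169
gripper_force: 97.7
```

Emit:
drive_tool(
  deltas=[
    {"linear":[0,0,10],"twist":0,"claw":0},
    {"linear":[0,0,25],"twist":0,"claw":0},
    {"linear":[0,0,40],"twist":0,"claw":0},
    {"linear":[0,0,60],"twist":0,"claw":0},
    {"linear":[0,0,85],"twist":0,"claw":0},
    {"linear":[-25,-20,110],"twist":0,"claw":0},
    {"linear":[-55,-50,110],"twist":0,"claw":0},
    {"linear":[-85,-80,110],"twist":0,"claw":0},
    {"linear":[-110,-110,110],"twist":0,"claw":0},
    {"linear":[-119,-122,110],"twist":0,"claw":0},
    {"linear":[-119,-122,110],"twist":0,"claw":0},
    {"linear":[-119,-122,110],"twist":0,"claw":0},
  ],
)

```text
clock: 43.72
position: [0.5778, 0.0092, 0.1975]
ee_rot: [0.0, 0.714, 0.7, 0.001]
contact_force: [-0.2, 0.0, -0.4]
width: 0.0172
gripper_force: 97.9
```

Run:
```python
from h import *
s=sensors.get_state();p=s["position"];print(p,s["width"])
a=eyes.get_image("scene");np.save("pics/a11.npy",a)
u,v=proj("scene",p+[0,-.006,-.05]).astype(int)
w=a[v-14:v+16,u-10:u+14].max(2)
cv2.imwrite("pics/l11.png",cv2.resize(a[v-32:v+30,u-32:u+32,::-1],None,fx=9,fy=9,interpolation=cv2.INTER_CUBIC))
for d in(-.028,-.05,-.078):print(d,proj("scene",p+[0,-.006,d]).round(1),((proj("scene",p+[0,-.006,d])-[u-32,v-32]+.5)*9).round())
```

```text
[0.57784659 0.00915645 0.19747799] 0.017218420793867616
-0.028 [255.5 183.4] [297. 260.]
-0.05 [255.4 187.8] [296. 299.]
-0.078 [255.2 193.2] [294. 348.]
```

View pics/l11.png

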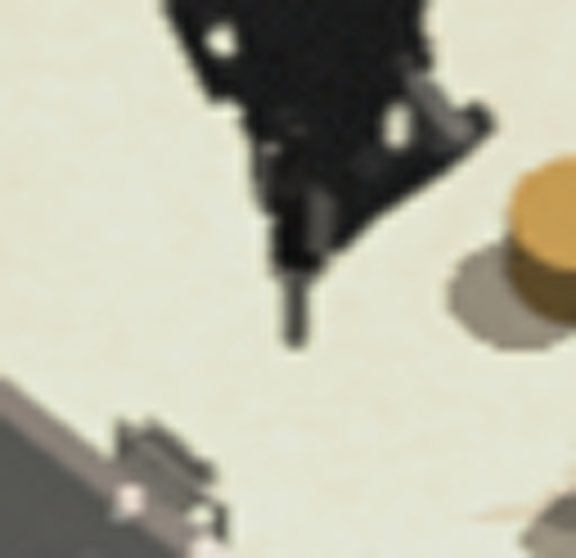

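The picture shows the pin held upright. Its shank runs (295,270)–(294,348), where a −6 mm y offset predicts it. Now I lower it in front of the lever and push.

Emit:
drive_tool(
  deltas=[
    {"linear":[0,0,-30],"twist":0,"claw":0},
    {"linear":[0,0,-60],"twist":0,"claw":0},
    {"linear":[0,0,-90],"twist":0,"claw":0},
    {"linear":[0,0,-104],"twist":0,"claw":0},
    {"linear":[0,0,-104],"twist":0,"claw":0},
    {"linear":[0,-8,-104],"twist":0,"claw":0},
    {"linear":[0,-15,-104],"twist":0,"claw":0},
    {"linear":[0,-21,-104],"twist":0,"claw":0},
    {"linear":[0,-26,-104],"twist":0,"claw":0},
    {"linear":[0,-31,-104],"twist":0,"claw":0},
    {"linear":[0,-35,-104],"twist":0,"claw":0},
    {"linear":[0,-35,-104],"twist":0,"claw":0},
  ],
)

```text
clock: 44.77
position: [0.5778, -0.0263, 0.0935]
ee_rot: [0.0, 0.714, 0.7, 0.0]
contact_force: [0.3, 0.8, 1.3]
width: 0.017
gripper_force: 98.1
```

Emit:
drive_tool(
  deltas=[
    {"linear":[0,-2,0],"twist":0,"claw":0},
    {"linear":[0,-4,0],"twist":0,"claw":0},
    {"linear":[0,-6,0],"twist":0,"claw":0},
    {"linear":[0,-8,0],"twist":0,"claw":0},
    {"linear":[0,-9,0],"twist":0,"claw":0},
    {"linear":[0,-9,0],"twist":0,"claw":0},
  ],
)

```text
clock: 45.27
position: [0.5773, -0.0341, 0.0927]
ee_rot: [-0.0, 0.714, 0.701, 0.0]
contact_force: [1.0, 3.3, 0.1]
width: 0.0169
gripper_force: 98.0
```

```bash
python3 -c "
from rig import sensors
s=sensors.get_state();print(s['position'],s['contact_force'],s['moment'],s['width'])"
```

```text
[ 0.57732515 -0.03407137  0.0927154 ] [0.98799619 3.30632681 0.05210121] [ 0.69980295 -0.07410767  0.0103253 ] 0.016852934963017492
```

Emit:
drive_tool(
  deltas=[
    {"linear":[0,-1.5,0],"twist":0,"claw":0},
    {"linear":[0,-3,0],"twist":0,"claw":0},
    {"linear":[0,-4,0],"twist":0,"claw":0},
    {"linear":[0,-4,0],"twist":0,"claw":0},
  ],
)

```text
clock: 45.6
position: [0.5773, -0.0347, 0.0928]
ee_rot: [-0.003, 0.714, 0.7, 0.002]
contact_force: [1.1, 12.0, 1.8]
width: 0.0167
gripper_force: 98.2
```

```bash
python3 -c "
from rig import sensors
s=sensors.get_state();print(s['position'],s['contact_force'],s['moment'],s['width'])"
```

```text
[ 0.57730674 -0.03473648  0.09279335] [ 1.12364709 11.98282737  1.82205711] [ 2.16955115 -0.17835935 -0.0108961 ] 0.016674515402626756
```

Emit:
drive_tool(
  deltas=[
    {"linear":[0,6,0],"twist":0,"claw":0},
    {"linear":[0,8,0],"twist":0,"claw":0},
    {"linear":[0,8,0],"twist":0,"claw":0},
    {"linear":[0,5,0],"twist":0,"claw":0},
    {"linear":[0,4.5,0],"twist":0,"claw":0},
    {"linear":[0,4,0],"twist":0,"claw":0},
    {"linear":[0,4,0],"twist":0,"claw":0},
  ],
)

```text
clock: 46.18
position: [0.5775, -0.0342, 0.0929]
ee_rot: [-0.0, 0.714, 0.7, 0.0]
contact_force: [-1.2, 3.7, 0.1]
width: 0.0168
gripper_force: 98.0
```

```bash
python3 -c "
from rig import sensors
s=sensors.get_state();print(s['position'],s['contact_force'],s['moment'],s['width'])"
```

```text
[ 0.57747358 -0.03415757  0.09285739] [-1.21372681  3.72817986  0.08935682] [ 0.70408073 -0.00225892  0.04545006] 0.016771133313013126
```

Emit:
drive_tool(
  deltas=[
    {"linear":[0,-1,0],"twist":0,"claw":0},
    {"linear":[0,-1.5,0],"twist":0,"claw":0},
    {"linear":[0,-1.5,0],"twist":0,"claw":0},
  ],
)

```text
clock: 46.43
position: [0.5775, -0.0344, 0.0929]
ee_rot: [-0.001, 0.714, 0.7, 0.001]
contact_force: [1.4, 7.6, 0.7]
width: 0.017
gripper_force: 98.1
```

```bash
python3 -c "
from rig import sensors
s=sensors.get_state();print(s['position'],s['contact_force'],s['moment'],s['width'])"
```

```text
[ 0.57745854 -0.03440445  0.09288982] [1.42630038 7.62549556 0.68687048] [ 1.31352751 -0.0740333  -0.01432797] 0.01699326754719369
```

Emit:
drive_tool(
  deltas=[
    {"linear":[0,15,0],"twist":0,"claw":0},
    {"linear":[0,35,10],"twist":0,"claw":0},
    {"linear":[0,70,45],"twist":0,"claw":0},
    {"linear":[0,105,80],"twist":0,"claw":0},
    {"linear":[0,140,115],"twist":0,"claw":0},
    {"linear":[0,170,125],"twist":0,"claw":0},
    {"linear":[0,170,125],"twist":0,"claw":0},
  ],
)

```text
clock: 47.02
position: [0.5797, 0.1377, 0.2224]
ee_rot: [0.002, 0.713, 0.702, 0.004]
contact_force: [0.5, -0.5, 0.4]
width: 0.0166
gripper_force: 97.9
```

Run:
```python
from h import *
b=np.mean([eyes.get_image("top").astype(np.float32).mean(2) for _ in range(4)],0);np.save("pics/b12.npy",b)
a=np.mean([eyes.get_image("scene").astype(np.float32).mean(2) for _ in range(4)],0);np.save("pics/a12.npy",a)
o=np.load("pics/b9.npy").astype(np.float32).mean(2)
ys=np.arange(-.085,.01,.004)
print((ys*1000).astype(int))
for x in(.54,.57,.578,.586,.62):
    P=np.array([proj("top",[x,y,.04]) for y in ys],np.float32)
    for n,i in(("now",b),("b9",o)): print(x,n,cv2.remap(i,P[None,:,0],P[None,:,1],cv2.INTER_CUBIC)[0].astype(int))
ys=np.arange(-.072,-.044,.002)
a10=np.load("pics/a10.npy")
for x in(.562,.57,.578,.586,.597):
    P=np.array([proj("scene",[x,y,.112]) for y in ys],np.float32)
    for n,i in(("now",a),("a10",a10)): print(x,n,cv2.remap(i,P[None,:,0],P[None,:,1],cv2.INTER_CUBIC)[0].astype(int))
```

```text
[-85 -81 -77 -73 -68 -64 -60 -56 -52 -48 -44 -40 -36 -32 -28 -24 -20 -16
 -12  -8  -4   0   3   7]
0.54 now [140 127  94  90 118 128 122 123 148 183 198 187 159 130 120 119 119 126
 147 170 176 176 182 196]
0.54 b9 [141 127 101 114 159 189 200 206 215 219 219 219 220 222 221 219 219 220
 226 231 232 232 232 232]
0.57 now [224 205 152 108 106 135 151 140 121 101 100 142 190 213 217 218 219 222
 228 232 233 233 232 232]
0.57 b9 [224 205 152 113 114 140 155 147 138 142 146 146 150 159 173 180 185 202
 215 222 228 232 233 232]
0.578 now [225 210 180 165 161 146 137 136 126 122 142 174 203 217 219 219 221 222
 226 229 231 232 233 233]
0.578 b9 [224 210 180 163 160 143 138 145 145 148 149 149 149 158 172 182 189 205
 218 224 229 232 233 233]
0.586 now [224 209 188 184 178 155 150 157 148 158 186 205 213 216 216 217 219 221
 224 224 223 226 231 232]
0.586 b9 [224 209 187 179 168 147 150 163 157 151 151 153 159 170 185 197 203 213
 217 220 221 226 231 232]
0.62 now [222 190 144 152 188 203 209 214 217 218 218 218 217 218 219 220 220 220
 222 223 222 222 223 228]
0.62 b9 [223 190 144 152 188 202 207 212 216 218 218 218 218 218 219 220 219 220
 221 220 221 221 222 227]
0.562 now [209 200 177 150 130 109 111 134 131 107 113 147 185 209]
0.562 a10 [208 198 177 149 129 105 107 133 132 106 112 147 185 209]
0.57 now [210 199 187 171 154 131 123 145 156 133 126 157 187 203]
0.57 a10 [214 206 193 171 137 104 107 143 156 129 116 150 187 207]
0.578 now [212 205 188 162 127 104 121 144 132 103 110 143 178 199]
0.578 a10 [211 205 188 162 127 102 117 140 129 101 111 150 194 212]
0.586 now [211 200 189 168 139 110 118 155 159 127 108 122 138 139]
0.586 a10 [211 199 187 166 138 110 118 153 153 122 113 139 179 205]
0.597 now [216 191 161 131 103  93 111 145 172 180 191 206 217 218]
0.597 a10 [213 209 218 216 194 157 135 154 198 215 217 218 217 216]
```

Emit:
drive_tool(
  deltas=[
    {"linear":[-20,-35,0],"twist":0,"claw":0},
    {"linear":[-40,-70,0],"twist":0,"claw":0},
    {"linear":[-60,-105,0],"twist":0,"claw":0},
    {"linear":[-78,-140,-20],"twist":0,"claw":0},
    {"linear":[-78,-170,-50],"twist":0,"claw":0},
    {"linear":[-78,-177,-80],"twist":0,"claw":0},
    {"linear":[-78,-177,-85],"twist":0,"claw":0},
    {"linear":[-78,-177,-85],"twist":0,"claw":0},
    {"linear":[-78,-177,-85],"twist":0,"claw":0},
  ],
)

```text
clock: 48.17
position: [0.4999, -0.043, 0.1331]
ee_rot: [-0.0, 0.714, 0.7, 0.0]
contact_force: [-0.4, 0.3, -0.3]
width: 0.017
gripper_force: 98.1
```

Emit:
drive_tool(
  deltas=[
    {"linear":[0,-6,2],"twist":0,"claw":0},
    {"linear":[0,-10,2],"twist":0,"claw":0},
    {"linear":[0,-13,2],"twist":0,"claw":0},
    {"linear":[0,-15,2],"twist":0,"claw":0},
    {"linear":[0,-17,2],"twist":0,"claw":0},
    {"linear":[0,-18,2],"twist":0,"claw":0},
    {"linear":[0,-18,2],"twist":0,"claw":0},
  ],
)

```text
clock: 48.75
position: [0.5009, -0.0568, 0.1365]
ee_rot: [-0.002, 0.714, 0.7, 0.004]
contact_force: [1.8, 12.8, 6.3]
width: 0.0168
gripper_force: 98.6
```

Emit:
drive_tool(
  deltas=[
    {"linear":[0,15,0],"twist":0,"claw":0},
    {"linear":[20,40,0],"twist":0,"claw":0},
    {"linear":[50,62,0],"twist":0,"claw":0},
    {"linear":[78,62,0],"twist":0,"claw":0},
    {"linear":[78,62,-25],"twist":0,"claw":0},
    {"linear":[78,62,-48],"twist":0,"claw":0},
    {"linear":[78,62,-53],"twist":0,"claw":0},
    {"linear":[78,62,-53],"twist":0,"claw":0},
  ],
)

```text
clock: 49.42
position: [0.576, 0.0013, 0.0803]
ee_rot: [-0.002, 0.713, 0.701, -0.001]
contact_force: [-0.5, -0.2, -0.4]
width: 0.0172
gripper_force: 98.2
```

Emit:
drive_tool(
  deltas=[
    {"linear":[2,-10,3],"twist":0,"claw":0},
    {"linear":[2,-20,3],"twist":0,"claw":0},
    {"linear":[2,-27,3],"twist":0,"claw":0},
    {"linear":[2,-31,3],"twist":0,"claw":0},
    {"linear":[2,-33,3],"twist":0,"claw":0},
    {"linear":[2,-33,3],"twist":0,"claw":0},
    {"linear":[2,-33,3],"twist":0,"claw":0},
  ],
)

```text
clock: 50.0
position: [0.5795, -0.0322, 0.0852]
ee_rot: [0.0, 0.714, 0.701, 0.0]
contact_force: [0.4, -0.7, -0.9]
width: 0.0168
gripper_force: 98.2
```

```bash
python3 -c "
from rig import sensors
s=sensors.get_state();print(s['position'],s['contact_force'],s['moment'])"
```

```text
[ 0.57954697 -0.03224813  0.08524601] [ 0.39066599 -0.70188183 -0.89336775] [ 0.06619504 -0.01026807  0.02439758]
```

Emit:
drive_tool(
  deltas=[
    {"linear":[0,-2,0],"twist":0,"claw":0},
    {"linear":[0,-4,0],"twist":0,"claw":0},
    {"linear":[0,-5,0],"twist":0,"claw":0},
    {"linear":[0,-5,0],"twist":0,"claw":0},
  ],
)

```text
clock: 50.33
position: [0.5793, -0.0351, 0.0848]
ee_rot: [-0.001, 0.714, 0.7, 0.001]
contact_force: [0.7, 5.9, 0.0]
width: 0.0169
gripper_force: 98.2
```

```bash
python3 -c "
from rig import sensors
s=sensors.get_state();print(s['position'],s['contact_force'],s['moment'])"
```

```text
[ 0.5793392  -0.03507104  0.08475812] [0.69694328 5.85148722 0.01855214] [ 1.07828012 -0.06821085 -0.03167319]
```

Emit:
drive_tool(
  deltas=[
    {"linear":[0,-3,0],"twist":0,"claw":0},
    {"linear":[0,-5,0],"twist":0,"claw":0},
    {"linear":[0,-5,0],"twist":0,"claw":0},
  ],
)

```text
clock: 50.58
position: [0.5794, -0.036, 0.0849]
ee_rot: [-0.004, 0.715, 0.699, 0.004]
contact_force: [0.6, 16.6, 1.9]
width: 0.0166
gripper_force: 98.6
```

```bash
python3 -c "
from rig import sensors
s=sensors.get_state();print(s['position'],s['contact_force'],s['moment'])"
```

```text
[ 0.57936099 -0.0360219   0.08493635] [ 0.55153905 16.58244167  1.86501331] [ 2.94295421 -0.25294895  0.00679373]
```

Emit:
drive_tool(
  deltas=[
    {"linear":[0,20,0],"twist":0,"claw":0},
    {"linear":[0,50,0],"twist":0,"claw":0},
    {"linear":[10,55,35],"twist":0,"claw":0},
    {"linear":[30,50,75],"twist":0,"claw":0},
    {"linear":[60,30,112],"twist":0,"claw":0},
    {"linear":[86,0,125],"twist":0,"claw":0},
    {"linear":[86,-6,125],"twist":0,"claw":0},
    {"linear":[86,-6,125],"twist":0,"claw":0},
    {"linear":[86,-6,125],"twist":0,"claw":0},
    {"linear":[86,-6,125],"twist":0,"claw":0},
  ],
)

```text
clock: 51.42
position: [0.6641, -0.0475, 0.2086]
ee_rot: [-0.001, 0.713, 0.701, -0.001]
contact_force: [-0.7, -0.8, -1.5]
width: 0.0168
gripper_force: 98.2
```

Run:
```python
from h import *
s=sensors.get_state();p=s["position"];print(p,s["contact_force"])
a=np.mean([eyes.get_image("scene").astype(np.float32).mean(2) for _ in range(3)],0)
b=np.mean([eyes.get_image("top").astype(np.float32).mean(2) for _ in range(3)],0)
# shank centre from scene: darkest columns by row, expected axis
for d in(-.036,-.05,-.06,-.07):
    X=p+[0,-.006,d];u,v=proj("scene",X);r=int(round(v));c=int(round(u))
    print(d,(round(u,1),round(v,1)),a[r,c-6:c+7].astype(int))
# hole pixels expected
for X in([.6655,-.058,.11],[.6655,-.058,.082]): print(X,proj("scene",X).round(1))
# lever edge in top
ys=np.arange(-.06,-.02,.004)
for x in(.57,.578,.586):
    P=np.array([proj("top",[x,y,.04]) for y in ys],np.float32);print(x,cv2.remap(b.astype(np.float32),P[None,:,0],P[None,:,1],cv2.INTER_CUBIC)[0].astype(int))
```

```text
[ 0.66409561 -0.0475234   0.20860231] [-0.70975809 -0.84976845 -1.50095955]
-0.036 (np.float64(265.4), np.float64(210.5)) [223 223 222 199 129  65  37  30  30  68 148 212 226]
-0.05 (np.float64(265.2), np.float64(213.2)) [225 225 226 225 207 143  85  91 180 226 227 225 225]
-0.06 (np.float64(265.1), np.float64(215.1)) [224 225 226 227 198 120  80 102 187 227 226 225 226]
-0.07 (np.float64(265.0), np.float64(217.0)) [225 225 225 219 185 118  81 119 195 226 225 224 225]
[0.6655, -0.058, 0.11] [264.1 223.4]
[0.6655, -0.058, 0.082] [263.8 228.4]
0.57 [164 165 167 168 169 170 171 172 173 173]
0.578 [163 165 166 168 168 170 170 172 171 173]
0.586 [163 165 167 167 169 170 170 172 172 173]
```

Emit:
drive_tool(
  deltas=[
    {"linear":[1.5,-4.5,-5],"twist":0,"claw":0},
    {"linear":[1.5,-4.5,-12],"twist":0,"claw":0},
    {"linear":[1.5,-4.5,-16],"twist":0,"claw":0},
    {"linear":[1.5,-4.5,-16],"twist":0,"claw":0},
    {"linear":[1.5,-4.5,-20],"twist":0,"claw":0},
    {"linear":[1.5,-4.5,-24],"twist":0,"claw":0},
    {"linear":[1.5,-4.5,-28],"twist":0,"claw":0},
    {"linear":[1.5,-4.5,-28],"twist":0,"claw":0},
  ],
)

```text
clock: 52.38
position: [0.6664, -0.0523, 0.1807]
ee_rot: [-0.001, 0.713, 0.701, -0.001]
contact_force: [0.1, -0.5, -0.5]
width: 0.017
gripper_force: 98.2
```

Emit:
drive_tool(
  deltas=[
    {"linear":[0,0,-4],"twist":0,"claw":0},
    {"linear":[0,0,-8],"twist":0,"claw":0},
    {"linear":[0,0,-12],"twist":0,"claw":0},
    {"linear":[0,0,-15],"twist":0,"claw":0},
    {"linear":[0,0,-15],"twist":0,"claw":0},
  ],
)

```text
clock: 52.8
position: [0.6662, -0.0524, 0.1657]
ee_rot: [-0.001, 0.713, 0.701, -0.001]
contact_force: [-1.9, 0.1, -2.0]
width: 0.0166
gripper_force: 98.4
```

```bash
python3 -c "
from rig import sensors
s=sensors.get_state();print(s['position'],s['contact_force'],s['moment'])"
```

```text
[ 0.6662453  -0.05238434  0.16571799] [-1.89680873  0.14479955 -2.02773686] [0.02155276 0.43656537 0.0014241 ]
```

Emit:
drive_tool(
  deltas=[
    {"linear":[-0.5,0,-4],"twist":0,"claw":0},
    {"linear":[-0.5,0,-8],"twist":0,"claw":0},
    {"linear":[-0.5,0,-12],"twist":0,"claw":0},
    {"linear":[-0.5,0,-16],"twist":0,"claw":0},
    {"linear":[-0.5,0,-20],"twist":0,"claw":0},
    {"linear":[-0.5,0,-20],"twist":0,"claw":0},
  ],
)

```text
clock: 53.3
position: [0.6658, -0.0524, 0.1454]
ee_rot: [-0.001, 0.713, 0.701, -0.001]
contact_force: [-3.5, -0.6, -1.1]
width: 0.0172
gripper_force: 98.5
```

Emit:
drive_tool(
  deltas=[
    {"linear":[-0.5,0,-4],"twist":0,"claw":0},
    {"linear":[-0.5,0,-7],"twist":0,"claw":0},
    {"linear":[-0.5,0,-8],"twist":0,"claw":0},
    {"linear":[-0.5,0,-8],"twist":0,"claw":0},
  ],
)

```text
clock: 53.63
position: [0.6657, -0.0524, 0.1384]
ee_rot: [-0.0, 0.713, 0.701, -0.0]
contact_force: [-4.3, -0.5, -0.4]
width: 0.0169
gripper_force: 98.6
```

Release and retreat upwards.

Emit:
drive_tool(
  deltas=[
    {"linear":[0,0,0],"twist":0,"claw":0.3},
    {"linear":[0,0,0],"twist":0,"claw":0.45},
    {"linear":[0,0,0],"twist":0,"claw":0.45},
    {"linear":[0,0,0],"twist":0,"claw":0.45},
    {"linear":[0,0,10],"twist":0,"claw":0.45},
    {"linear":[0,0,40],"twist":0,"claw":0.45},
    {"linear":[0,0,80],"twist":0,"claw":0.45},
    {"linear":[0,30,110],"twist":0,"claw":0.45},
    {"linear":[0,70,120],"twist":0,"claw":0.45},
    {"linear":[0,110,120],"twist":0,"claw":0.45},
    {"linear":[0,150,120],"twist":0,"claw":0.45},
    {"linear":[0,180,120],"twist":0,"claw":0.45},
  ],
)

```text
clock: 54.63
position: [0.6662, 0.1308, 0.2607]
ee_rot: [0.0, 0.713, 0.701, 0.002]
contact_force: [0.4, -0.2, -0.0]
width: 0.0387
gripper_force: 0.0
```

Run:
```python
from h import *
g=lambda n:np.mean([eyes.get_image(n).astype(np.float32).mean(2) for _ in range(4)],0)
a,b=g("scene"),g("top");np.save("pics/a14.npy",a);np.save("pics/b14.npy",b)
# pin grip in scene
for z in(.118,.136,.15):
    u,v=proj("scene",[.6655,-.058,z]);r,c=round(v),round(u);print(z,round(u,1),a[r,c-6:c+7].astype(int))
u,v=proj("scene",[.6655,-.058,.136]);c=round(u);print("col",round(v,1),a[round(v)-10:round(v)+9,c].astype(int))
ys=np.arange(-.07,-.02,.004);print((ys*1000).astype(int))
o=np.load("pics/b12.npy")
for x in(.57,.578,.586):
    P=np.array([proj("top",[x,y,.04]) for y in ys],np.float32)
    for n,i in(("now",b),("push1",o)):print(x,n,cv2.remap(i,P[None,:,0],P[None,:,1],cv2.INTER_CUBIC)[0].astype(int))
ys=np.arange(-.072,-.044,.002);o=np.load("pics/a12.npy")
for x in(.562,.578,.597):
    P=np.array([proj("scene",[x,y,.112]) for y in ys],np.float32)
    for n,i in(("now",a),("push1",o)): print(x,n,cv2.remap(i,P[None,:,0],P[None,:,1],cv2.INTER_CUBIC)[0].astype(int))
print(sensors.get_state()["contact_force"])
```

```text
0.118 264.2 [189 180 148  81  26  17  20  17  26  73 131 161 172]
0.136 264.4 [211 220 217 162  56  18  27  29  27  75 178 225 223]
0.15 264.5 [221 221 184  88  34  30  30  41 108 190 222 221 222]
col 218.7 [221 219 220 222 222 101  33  30  32  34  27  22  19  20  18  16  45 121
 184]
[-70 -66 -62 -57 -53 -49 -45 -41 -37 -33 -29 -25 -21]
0.57 now [ 91 122 145 134 102  78  81 102 119 132 154 188 209]
0.57 push1 [103 129 150 144 125 105  95 126 179 210 217 218 219]
0.578 now [107 115 123 118  98  84  98 122 134 137 140 154 181]
0.578 push1 [163 151 137 136 128 120 134 164 197 215 219 219 220]
0.586 now [113 116 114 111 114 144 182 203 210 210 209 209 213]
0.586 push1 [182 161 148 156 150 152 178 202 212 216 216 217 219]
0.562 now [128 121 112 101  99 100 103 114 113  97  94 109 147 192]
0.562 push1 [209 200 177 150 130 109 111 134 131 107 113 147 185 209]
0.578 now [129 124 116 109 107 108 115 118 107  91  90 109 158 198]
0.578 push1 [212 205 188 162 127 104 121 144 132 103 110 143 178 199]
0.597 now [130 133 154 177 171 137 115 123 164 199 219 223 220 219]
0.597 push1 [216 191 161 131 103  93 111 145 172 180 191 206 217 218]
[-0.094689   -0.55551807  0.61598698]
```

```bash
python3 -c "
from rig import manip
print(manip.sign_off())"
```

```text
the job is handed in; nothing more can be done
None
```

I packed the case and handed it in at about 55 s of the 210 s: four spools standing in it, lid shut, bail hooked, lever pushed home with the pin's shank and the pin through both tabs. The lever angle (estimated at 0.02 to 0.07 rad) was judged only from contact readings and a blurred view, one lever push reached a 47 N wrist force with the gripper's knuckles on the keeper, and no verdict came back.

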